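Close the sauce strainer

TASK

Put the sauce strainer back together: lay the perforated sieve disc flat in the bottom of the round pot, grip plate up, then lower the cover with its two lugs through the two notches in the pot's rim and press it down until it is fully home. Then push the cover's lever clockwise, seen from above, a quarter turn until it stops, so that the cover is locked, and let go. Do not knock over or shift the other things on the table.

Things in the scene. Friction and masses are not known exactly. Their poses are not given: they have to be found in the camera images.
- pot: strainer pot: a fixed round metal socket 168 mm across, 78 mm high, with a pump block (66 mm high) on its +x side, 125 to 201 mm from the axis. Origin on the pot's axis at table level, z up. Its rim is an inward lip (64 to 84 mm from the axis, 70 to 78 mm up) with two notches at +y and -y. Stops under the lip let the cover turn only clockwise seen from above, and stop it after a quarter turn
- rim_notch (a point): the notch on the pot's +y side: middle of the gap at the lip's top face, 78 mm up, 70 mm from the axis. The gap is about 35 mm wide. The other notch is the same at -y
- well_floor (a point): centre of the well's flat floor inside the pot, where the sieve lies, 22 mm above the table. The well is 102 mm across, the lip's opening above it 128 mm
- seal_ring (a joint): how far the rubber seal ring (104 to 126 mm across, inside the pot, it carries the cover) is pushed down, m: 0 at the start (its top 69 mm above the table), 0.010 fully home (59 mm). Stiff: it yields at about 12 N, the cover's weight (about 4 N) included, and stays where it is pushed. Until it is down, the lugs are caught in the notches and the cover cannot turn
- cover: loose cover, about 0.42 kg: a metal plug 122 mm across, 22 mm thick, with two lugs at its +y and -y, 24 mm wide (x), 8 mm thick, level with the underside, 142 mm over both. A lever to +x carries an upright post. Origin: centre of the underside, z up. Its y axis lies on the pot's y axis (either way round) as the lugs enter the notches, and on the pot's x axis when locked, origin then 59 mm up
- cover_grip (a point): middle of the top face of the black grip block on the cover's centre: 60 mm (cover's x) by 24 mm (cover's y), from 22 to 62 mm above the cover's underside; this point is 62 mm above it
- lever_post (a point): middle of the upright black post on the cover's lever: 16 mm in diameter, 105 mm out from the cover's axis, from 28 to 77 mm above the cover's underside (this point 55 mm above it). The lever bar between is 16 mm wide, 28 to 40 mm above the underside
- sieve: the loose sieve, 0.13 kg: a flat perforated metal disc 92 mm across and 6 mm thick, with an upright grip plate across its middle, 40 mm (its x) by 12 mm (its y), from 6 to 32 mm above the underside. Origin: centre of the underside; z up
- meal_tray: bystander, leave alone: empty black meal tray, open box 120 x 170 x 35 mm (x, y, z); origin under its centre
- bowl: bystander, leave alone: steel bowl, rim 120 mm across, 50 mm high; origin under its centre
- pan_lid: bystander, leave alone: plain round pan lid with a small knob, no lugs, no lever: 124 mm across, 34 mm high; origin under its centre
- spatula: bystander, leave alone: spatula, 250 mm long, lying flat along its own x
- jar: bystander, leave alone: clear closed jar, 70 mm across, 100 mm high; origin under its centre
- measuring_cup: bystander, leave alone: steel cup with a side handle, 80 mm across, 80 mm high; origin under its centre
Things that resemble listed ones, but are neither listed nor needed, are in the scene too. Leave any pink or red look-alike of the cover alone.

How it is judged (in metres and radians):
On the way, in this order (a step that is already met when the one before it is completed fails the run):
1. the sieve lies flat on the floor of the pot's well (horizontal distance between sieve and pot below 0.008 m and z of sieve in the frame of pot below 0.027 m and angle between sieve's own z axis and vertical below 0.08 rad), for 0.2 s.
2. the cover is through the notches and pressed fully home (horizontal distance between cover and pot below 0.007 m and z of cover in the frame of pot below 0.063 m and value of joint seal_ring above 0.0075 m and angle between cover's own z axis and vertical below 0.08 rad), for 0.1 s.
3. the cover is turned a quarter turn to its stop (all of step 2 and angle between the y axis of cover and the x axis of pot, either way round below 0.2 rad), for 0.2 s.
At the end, for the whole second after the job is handed in: sieve flat on the well's floor (within 8 mm of the axis, underside below 27 mm); cover home (within 7 mm of the axis, underside below 63 mm, seal ring down over 7.5 mm, level within 0.08 rad) and turned, its y axis within 0.2 rad of the pot's x axis; cover at rest (all of step 1 and all of step 3 and linear speed of cover below 0.02 m/s and angular speed of cover below 0.1 rad/s); the robot touches nothing.
It fails at once if another thing on the table is shifted more than 40 mm or knocked over (distance of any of meal_tray, bowl, pan_lid, spatula, jar, measuring_cup from where it was at the start of the episode above 0.04 m or angle between any of meal_tray, bowl, pan_lid, spatula, jar, measuring_cup's own z axis and vertical above 0.5 rad).
It also fails if it takes over 67 s, if anything falls off the work surface, if the arm or the gripper's body presses on something with over 40 N, if the wrist force passes 120 N, or if a joint passes its speed limit or range.

ROBOT

A 6-joint arm with a two-finger parallel gripper is mounted at the origin on the work surface. World frame = base frame: x ahead of the robot, y to its left, z up, the work surface at z = 0. Lengths are in mm, angles in rad, forces in N, time in s.
With the tool pointing down it reaches from about 275 to 1000 mm from the base axis. Payload 8.4 kg.
Tool frame: the origin (TCP) lies midway between the tips of the shut fingers; the grasp point (between the pads) lies 19 mm behind it; z points along the fingers, y is the direction in which the jaws open and shut (so a half turn about z gives the same grasp; the last joint's range is limited). The gripper opens to 85 mm and grips with 20 to 120 N. Pads are 22 mm wide; open, the fingers measure 114 mm over their backs; the gripper's body (76 mm by 85 mm) begins 54 mm behind the grasp point. The pads swing forward as they close: fully open they stand 13 mm farther back than shut.
Start: joints at [1.334, 0.353, 1.633, -0, 1.155, -0.002], TCP at [145.404, 607.853, 193.681] pointing down, gripper open.
Joint ranges: [-2.63, 2.63], [-0.92, 2.1], [0.06, 2.66], [-1.3, 4.44], [0, 2.69], [-3.02, 3.02]. Speed limits (rad/s): [2.22, 2.22, 2.79, 3.14, 3.14, 3.14].

INTERFACE

Orientations are given as [roll, pitch, yaw] about the fixed x, y, z axes, in that order (R = Rz(yaw) Ry(pitch) Rx(roll)).
In Python, from rig import r gives the robot as it stands.
- The arm moves only by the tool play_rows, never from a script. Its argument "moves" is a list of rows, each a list of 3 entries, a list of its own where there are three numbers: the turn, a rotation vector about the tool's x, y, z in degrees, then the shift along the tool's x, y, z in mm, then the opening, from 0 (shut) to 1 (fully open). A call has 1 to 20 rows; each row is the pose to reach, as a shift and turn from the pose measured when the call began, along the tool's axes at that moment; what a row does not reach only later rows make up. A row lasts 1/10 s, in which the tool goes at most 50 mm and 8.59 degrees, less where a joint would pass 70% of its speed; a pose out of reach is approached as far as the arm can. A call with a gripper value outside its range is refused whole. The fingers move at their own pace and stop on an object; "newtons" is the grip in N (left out, the last holds). Time passes only in rows, so rows that repeat a pose let the fingers close. It gives the time, the measured TCP pose, the force and the opening at its end, in the units of the state.
- r.sense(): the state, without advancing time (a new reading comes with each control period).
- r.grab_frame(name): name is "scene" or "top"; returns a dict with "color" (420x560x3 uint8, red, green, blue), "K" (3x3 intrinsics, pixels), "rvec" (rotation vector, rad) and "tvec" (3), from world to camera coordinates, as OpenCV has them. Camera axes: x right, y down, z forward; pixel columns grow to the right and rows downward; lengths in mm; the calibration is good to about 2 mm. A picture is of the moment at which its call begins. There is no depth.
- r.sign_off(): hands the job in, once; it reports no verdict.
Trained networks look in a picture, given as the dict that the camera call returned (one of the last four; its "shot" number tells which), for a name from the list of things; names that differ only in an ending like _2 or _b are one class to them, and where a whole thing is asked for, a point or a joint stands for the part that bears it (a point fixed in the world has none). Each returns a list of dicts, best first, with "conf" (0 to 1); they miss things now and then, are a little off and sometimes report something else, mostly with a low value. They report only what shows in the picture. A call takes as long as a camera call. They do not tell look-alikes from the thing itself.
- r.silhouettes(picture, name): "mask" (420x560 bool, what is visible of it) and "location" ([column, row] in pixels, amid what is visible of it).
The state is a dict: "clock": time; "qpos": joint angles; "qvel": joint speeds; "joint_efforts": joint torques, N m; "eef_pos": TCP position; "tcp_rot": TCP orientation; "contact_force": force on the tool from outside, world axes, zero at the start; "wrist_torque": the same for the moment, N m; "opening": opening from 0.0 (shut) to 1.0 (fully open).
Only numpy, scipy, OpenCV 4.12 (cv2) and the standard library are available. Lean on these libraries where they do the work, as an engineer would, in place of code of your own. Each camera call takes 0.05 s, during which the arm holds its last target.

## Working session

There is one attempt and no reset: what is moved stays moved. The work goes in short steps, Python scripts to look and compute and a tool call to move; the robot and the scene stay as the last step left them, time stands still between calls to the robot, and variables do not carry over. Pictures are saved under pics/ and viewed, and the job is handed in when it is done.

Besides the shell and the picture viewer there is one more tool, called after "Call:" by a JSON object that holds its "fn" and its "kwargs". play_rows: Moves the arm, as the interface text tells. Its arguments: {"type":"object","properties":{"moves":{"type":"array"},"newtons":{"type":"number"}},"required":["moves"]}

```bash
ls; mkdir -p pics
python3 - <<'E'
from rig import r
import cv2,pickle
s=r.sense();print(s)
for n in ("scene","top"):
    f=r.grab_frame(n);pickle.dump(f,open(n+'.pkl','wb'));cv2.imwrite(f'pics/{n}0.png',cv2.resize(f['color'][:,:,::-1],(800,600)))
    print(f['K'],f['rvec'],f['tvec'],f['shot'])
    for k in ("pot","cover","sieve","cover_grip","lever_post","rim_notch","well_floor","pan_lid","meal_tray","bowl","jar","measuring_cup","spatula"):
        try:
            print(n,k,[(round(d['conf'],2),[round(float(x)) for x in d['location']],int(d['mask'].sum())) for d in r.silhouettes(f,k)])
        except Exception as e: print(k,e)
print(r.sense()['clock'])
E
```

```text
pics
{'clock': 0.0, 'qpos': array([ 1.33359012e+00,  3.53657766e-01,  1.63411909e+00,  1.60748878e-05,
        1.15521635e+00, -2.40078725e-03]), 'qvel': array([-0.00153065, -0.00026024, -0.00027382,  0.00157309, -0.00121608,
       -0.00066024]), 'joint_efforts': array([ 9.00945452e-04, -6.05243325e+01, -3.42059970e+01,  2.08573538e-04,
        9.36608179e-03, -7.66707444e-05]), 'eef_pos': array([145.28000976, 607.33961111, 192.96215684]), 'tcp_rot': array([-3.14019215e+00, -1.80598936e-05,  2.90678072e+00]), 'contact_force': array([-1.23277125,  0.04487625,  0.08559736]), 'wrist_torque': array([0.06766216, 0.02731084, 0.00227562]), 'opening': 1.003717933757517}
[[445.19554412   0.         287.04240873]
 [  0.         445.19554412 212.97047767]
 [  0.           0.           1.        ]] [ 2.22870768  1.47373081 -0.41945404] [-181.280267   -376.54963329 1653.43692119] 1
scene pot [(0.94, [310, 241], 4147)]
scene cover [(0.92, [209, 182], 1126), (0.9, [135, 229], 1351), (0.77, [331, 144], 985), (0.74, [214, 243], 1325)]
scene sieve [(0.94, [360, 186], 536)]
scene cover_grip [(0.93, [3
[... 907 characters left out ...]
, (0.62, [172, 306], 2289)]
top sieve [(0.71, [172, 231], 1002)]
top cover_grip [(0.96, [451, 289], 2106), (0.89, [171, 304], 2236), (0.64, [367, 226], 2009), (0.6, [346, 312], 2059)]
top lever_post [(0.94, [368, 229], 1840), (0.87, [455, 283], 2116), (0.77, [344, 311], 2231)]
top rim_notch [(0.92, [270, 187], 5432)]
top well_floor [(0.76, [267, 185], 5591)]
top pan_lid [(0.87, [88, 240], 1870), (0.19, [449, 166], 1180)]
top meal_tray [(0.83, [168, 137], 3110), (0.59, [268, 187], 5467)]
top bowl [(0.7, [376, 134], 1524), (0.65, [270, 185], 5612)]
top jar [(0.69, [454, 214], 938)]
top measuring_cup [(0.82, [451, 166], 1156)]
top spatula [(0.68, [247, 263], 1308), (0.36, [370, 226], 1912)]
1.4
```

View pics/scene0.png

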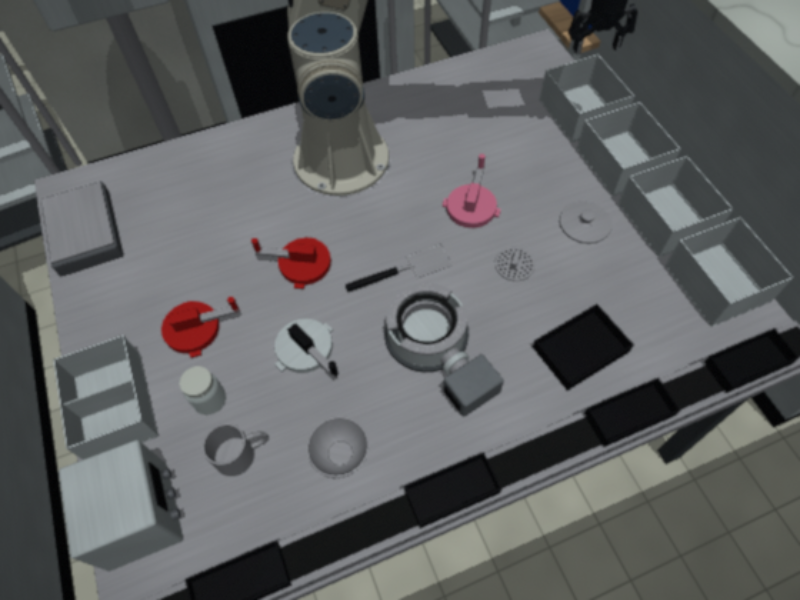

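View pics/top0.png

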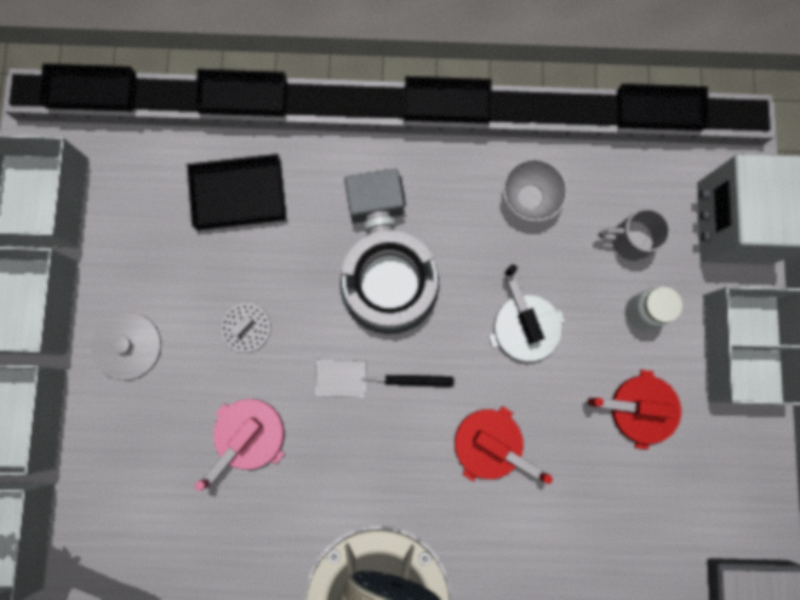

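The top view (800-px scale) shows the candidates for the cover: the white one with black grip and post (528,328), pink (250,435), red (488,443), red (647,410) and the plain pan lid (127,347). The description (metal, black grip and post) fits (528,328). The sieve is at (245,328) and the pot at (390,280), with its pump block above it in the picture. I'll check close crops.

Run:
```python
import cv2,pickle,numpy as np
a=pickle.load(open('top.pkl','rb'))['color'][:,:,::-1];b=pickle.load(open('scene.pkl','rb'))['color'][:,:,::-1]
def c(im,u,v,w=40,h=40,s=5): return cv2.resize(im[v-h:v+h,u-w:u+w],None,fx=s,fy=s,interpolation=cv2.INTER_CUBIC)
def c2(im,u,v,w): return cv2.resize(im[v-w:v+w,u-w:u+w],(290,290),interpolation=cv2.INTER_CUBIC)
top=np.hstack([c2(a,365,225,42),c2(a,272,185,50)]);top=np.hstack([c2(a,365,225,42),c2(a,272,185,50)])
x=np.hstack([c2(a,365,225,42),c2(a,270,190,42)]);
cv2.imwrite('pics/crop1.png',np.vstack([x,np.hstack([c2(b,214,243,36),c2(b,308,240,50)])]))
cv2.imwrite('pics/crop2.png',np.hstack([c2(a,172,231,30),c2(b,360,186,30)]))
```

```text
(no output)
```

View pics/crop1.png

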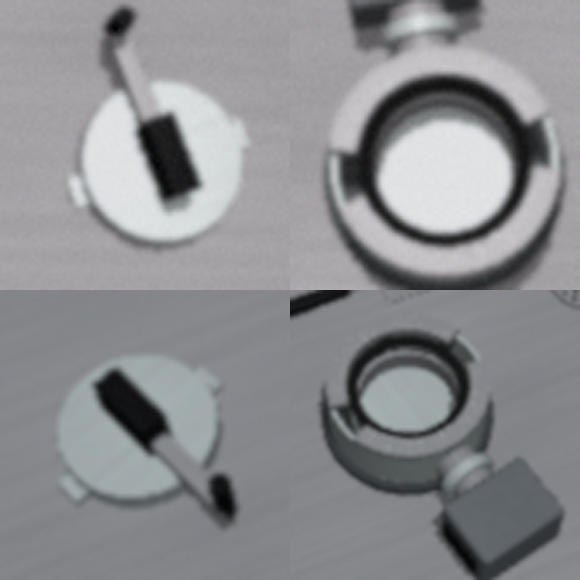

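View pics/crop2.png

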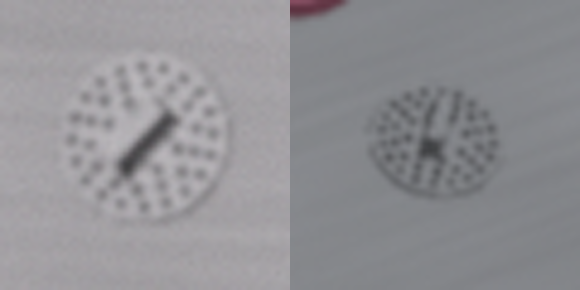

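```bash
cat > h.py <<'E'
import numpy as np,cv2,pickle
from scipy.optimize import minimize
def proj(f,P):
    p,_=cv2.projectPoints(np.asarray(P,float).reshape(-1,1,3),f['rvec'],f['tvec'],f['K'],None); return p.reshape(-1,2)
def T(p,pose):
    x,y,a=pose[:3]; z=pose[3] if len(pose)>3 else 0
    c,s=np.cos(a),np.sin(a); p=np.asarray(p,float)
    return np.c_[x+c*p[:,0]-s*p[:,1], y+s*p[:,0]+c*p[:,1], p[:,2]+z]
th=np.linspace(0,2*np.pi,48,endpoint=False)
def cyl(r,z0,z1,cx=0,cy=0): return np.array([[cx+r*np.cos(t),cy+r*np.sin(t),z] for z in (z0,z1) for t in th])
def box(x0,x1,y0,y1,z0,z1): return np.array([[x,y,z] for x in (x0,x1) for y in (y0,y1) for z in (z0,z1)],float)
M={'cover':[cyl(61,0,22),box(-12,12,-71,71,0,8),box(-30,30,-12,12,22,62),box(0,105,-8,8,28,40),cyl(8,28,77,105)],
'sieve':[cyl(46,0,6),box(-20,20,-6,6,6,32)],
'pot':[cyl(84,0,78),box(125,201,-38,38,0,66)]}
S=4
def render(f,parts,pose,shape=(420,560)):
    m=np.zeros((shape[0]*S,shape[1]*S),np.uint8)
    for p in parts:
        h=cv2.convexHull(((proj(f,T(p,pose))+.5)*S-.5).astype(np.float32)); cv2.fillPoly(m,[np.round(h).astype(np.int32)],1)
    return m
def fit(fs,masks,parts,pose0):
    bigs=[cv2.resize(m.astype(np.float32),None,fx=S,fy=S,interpolation=cv2.INTER_LINEAR)>.5 for m in masks]
    def cost(q):
        return sum(1-np.logical_and(r_,b).sum()/np.logical_or(r_,b).sum() for r_,b in ((render(f,parts,[q[0],q[1],q[2]/50])>0,b) for f,b in zip(fs,bigs)))
    q0=np.array([pose0[0],pose0[1],pose0[2]*50.])
    r=minimize(cost,q0,method='Nelder-Mead',options=dict(initial_simplex=q0+np.array([[0,0,0],[12,0,0],[0,12,0],[0,0,12]]),xatol=.1,fatol=1e-4,maxiter=150))
    return np.array([r.x[0],r.x[1],r.x[2]/50]),r.fun
def ray(f,uv,z):
    R=cv2.Rodrigues(np.asarray(f['rvec'],float))[0]; t=np.asarray(f['tvec'],float).ravel()
    d=R.T@np.linalg.inv(f['K'])@np.array([uv[0],uv[1],1.]);c=-R.T@t
    return c+d*(z-c[2])/d[2]
def overlay(f,img,parts,pose,col):
    for p in parts:
        h=cv2.convexHull(proj(f,T(p,pose)).astype(np.float32)); cv2.polylines(img,[np.round(((h+.5)*4-.5)).astype(np.int32)],True,col,1)
E
python3 - <<'E'
from rig import r
from h import *
fs=[pickle.load(open(n+'.pkl','rb')) for n in ('top','scene')]
seeds={'cover':([365,228],[214,242]),'sieve':([172,231],[360,186]),'pot':([270,186],[310,241])}
out={};mk={}
for k,sd in seeds.items():
    ms=[]
    for f,s in zip(fs,sd):
        L=r.silhouettes(f,k); d=min(L,key=lambda d:np.hypot(*(np.array(d['location'])-s))); ms.append(d['mask'])
    mk[k]=ms
    p0=ray(fs[0],sd[0],15); 
    best=min((fit(fs,ms,M[k],[p0[0],p0[1],a]) for a in ([0.0,.4,-.4] if k!='sieve' else [0.8,-.8])),key=lambda x:x[1])
    print(k,p0,best,[fit([f],[m],M[k],best[0]) for f,m in zip(fs,ms)]); out[k]=best[0]
pickle.dump((out,mk),open('fit.pkl','wb'))
for f,n in zip(fs,('top','scene')):
    img=cv2.resize(f['color'][:,:,::-1],None,fx=4,fy=4,interpolation=cv2.INTER_CUBIC)
    for k,c in (('cover',(0,0,255)),('sieve',(0,200,0)),('pot',(255,0,0))): overlay(f,img,M[k],out[k],c)
    tiles=[]
    for k in seeds:
        u,v=(proj(f,[[*out[k][:2],20]])[0]*4).astype(int); t=img[max(v-180,0):v+180,max(u-180,0):u+180]; tiles.append(cv2.resize(t,(266,266)))
    cv2.imwrite(f'pics/ov_{n}.png',np.hstack(tiles))
cv2.imwrite('pics/ov.png',np.vstack([cv2.imread('pics/ov_top.png'),cv2.imread('pics/ov_scene.png')]))
print(r.sense()['clock'])
E
```

```text
cover [ 488.652669   -247.57758473   15.        ] (array([ 4.84972035e+02, -2.56486399e+02,  3.63301991e-01]), np.float64(0.12629065225312064)) [(array([ 4.86305053e+02, -2.58001993e+02,  3.63034598e-01]), np.float64(0.03839999999999999)), (array([ 4.83497528e+02, -2.54484169e+02,  3.72381729e-01]), np.float64(0.057856408881740595))]
sieve [466.584293   253.72657293  15.        ] (array([472.39066902, 259.09177735,  -0.80390491]), np.float64(0.16726821641740297)) [(array([473.89135848, 258.03605137,  -0.6229984 ]), np.float64(0.0304930529939752)), (array([469.32913048, 263.2148749 ,  -0.67395194]), np.float64(0.040301404269893815))]
pot [593.00657896   3.70074874  15.        ] (array([ 5.58328701e+02, -2.85937797e+00,  1.97954595e-01]), np.float64(0.23958738330452434)) [(array([ 5.57578521e+02, -2.76459691e+00,  1.77708777e-01]), np.float64(0.12320466267317343)), (array([ 5.59777459e+02, -2.52930606e+00,  2.07404607e-01]), np.float64(0.11393587215938572))]
1.7
```

View pics/ov.png

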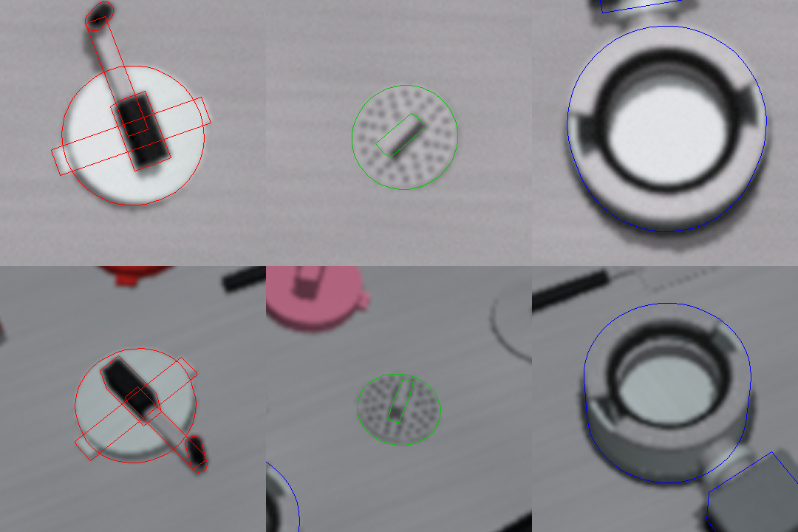

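The close crop confirms the cover as the white/metal one with black grip and post. Next I'll refine the pot's pose with its lip circles, notches and block.

```bash
cat >> h.py <<'E'
def circ(r,z): return np.array([[r*np.cos(t),r*np.sin(t),z] for t in th])
def potlines():
    L=[circ(84,78),circ(64,78),circ(51,22)]
    for s in (1,-1): L.append(np.array([[17.5,s*84,78],[17.5,s*62,78],[-17.5,s*62,78],[-17.5,s*84,78]]))
    L.append(np.array([[125,-38,66],[201,-38,66],[201,38,66],[125,38,66]]))
    return L
def drawlines(f,img,L,pose,col,k):
    for l in L: cv2.polylines(img,[np.round(((proj(f,T(l,pose))+.5)*k-.5)).astype(np.int32)],True,col,1)
E
python3 - <<'E'
from h import *
fs=[pickle.load(open(n+'.pkl','rb')) for n in ('top','scene')]
ts=[]
for f,p in zip(fs,([557.6,-2.8,.178],[559.8,-2.5,.178])):
    img=cv2.resize(f['color'][:,:,::-1],None,fx=5,fy=5,interpolation=cv2.INTER_CUBIC)
    drawlines(f,img,potlines(),p,(0,0,255),5)
    u,v=(proj(f,[[p[0]+25,p[1],60]])[0]*5).astype(int); ts.append(img[v-290:v+290,u-200:u+200] if f is fs[0] else img[v-290:v+290,u-200:u+200])
cv2.imwrite('pics/pot1.png',np.hstack(ts))
E
```

```text
(no output)
```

View pics/pot1.png

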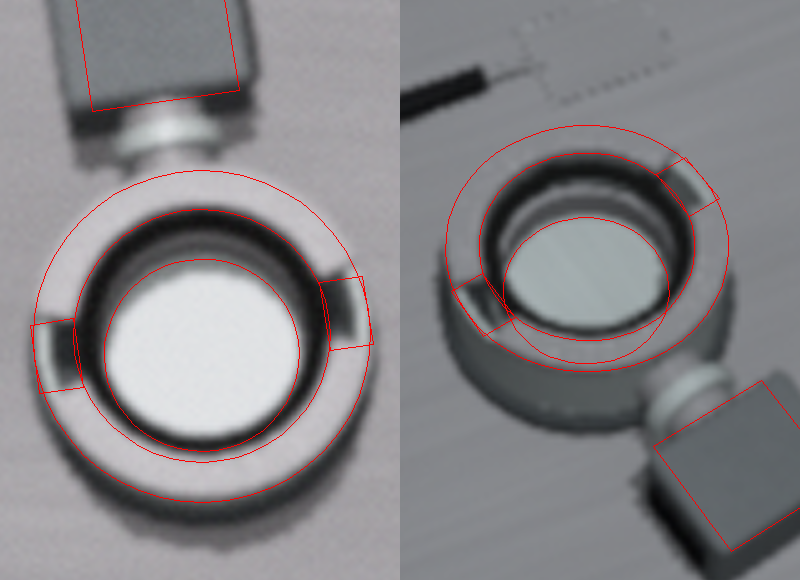

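The pot outline matches in both views: about (558.5, -2.7), yaw 0.17. First the sieve.

```bash
cat > mv.py <<'E'
import sys
from rig import r
import numpy as np
from scipy.spatial.transform import Rotation as Ro
s=r.sense()
def row(x,y,z,yaw):
    R0=Ro.from_euler('xyz',s['tcp_rot']); R1=Ro.from_euler('xyz',[np.pi,0,yaw])
    rv=(R0.inv()*R1).as_rotvec(degrees=True); d=R0.inv().apply(np.array([x,y,z])-s['eef_pos'])
    return rv.round(2).tolist(),d.round(1).tolist()
print(round(s['clock'],2),s['eef_pos'].round(1),s['tcp_rot'].round(3),s['qpos'].round(2),round(s['opening'],2),s['contact_force'].round(1))
a=[float(v) for v in sys.argv[1:]]
for i in range(0,len(a),4): print(row(*a[i:i+4]))
E
python3 mv.py 471.8 260.3 90 2.46  471.8 260.3 9 2.46
```

```text
1.7 [145.4 607.8 193.7] [-3.142  0.     2.907] [ 1.33  0.35  1.63 -0.    1.16 -0.  ] 1.0 [ 0.2 -0.7 -0.8]
([-0.0, 0.0, 25.6], [-398.3, -262.1, 103.7])
([-0.0, 0.0, 25.6], [-398.3, -262.1, 184.7])
```

Call:
{"fn": "play_rows", "kwargs": {"moves": [[[0,0,25.6],[-398,-262,104],0.5],[[0,0,25.6],[-398,-262,104],0.5],[[0,0,25.6],[-398,-262,104],0.5],[[0,0,25.6],[-398,-262,104],0.5],[[0,0,25.6],[-398,-262,104],0.5],[[0,0,25.6],[-398,-262,104],0.5],[[0,0,25.6],[-398,-262,104],0.5],[[0,0,25.6],[-398,-262,104],0.5],[[0,0,25.6],[-398,-262,104],0.5],[[0,0,25.6],[-398,-262,104],0.5],[[0,0,25.6],[-398,-262,104],0.5],[[0,0,25.6],[-398,-262,104],0.5],[[0,0,25.6],[-398,-262,104],0.5],[[0,0,25.6],[-398,-262,104],0.5]]}}

```text
clock: 3.1
eef_pos: [471.0, 261.4, 90.0]
tcp_rot: [3.141, 0.0, 2.461]
contact_force: [0.3, 0.5, -0.0]
opening: 0.504
```

```bash
cat > look.py <<'E'
import sys
from rig import r
from h import *
tag,x,y,z=sys.argv[1],*map(float,sys.argv[2:5]); w=float(sys.argv[5])
ts=[]
for n in ('top','scene'):
    f=r.grab_frame(n); pickle.dump(f,open(f'{tag}_{n}.pkl','wb'))
    k=400/(2*w); img=cv2.resize(f['color'][:,:,::-1],None,fx=k,fy=k,interpolation=cv2.INTER_CUBIC)
    img=cv2.copyMakeBorder(img,400,400,400,400,cv2.BORDER_CONSTANT)
    u,v=(proj(f,[[x,y,z]])[0]*k).astype(int)+400; ts.append(img[v-250:v+250,u-200:u+200])
cv2.imwrite(f'pics/{tag}.png',np.hstack(ts))
E
python3 look.py a1 472 260 30 45; python3 mv.py 471.8 260.3 9 2.46
```

```text
3.2 [471.1 261.4  90. ] [3.141 0.    2.462] [ 0.5   0.35  1.91  0.    0.89 -0.39] 0.5 [-0.3 -0.5  0.2]
([0.03, 0.01, 0.1], [-1.3, -0.4, 81.0])
```

View pics/a1.png

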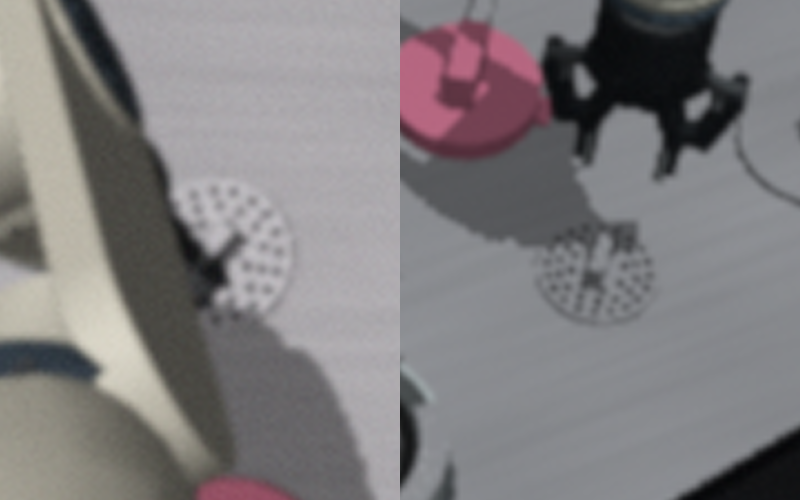

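The scene picture shows the open fingers (about (585,160) and (665,175)) straddling the sieve's plate line, above the plate at (605,255). The pads line up, so I'll go down and grip.

Call:
{"fn": "play_rows", "kwargs": {"moves": [[[0,0,0],[-1,0,40],0.5],[[0,0,0],[-1,0,70],0.5],[[0,0,0],[-1,0,81],0.5],[[0,0,0],[-1,0,81],0.5],[[0,0,0],[-1,0,81],0.0],[[0,0,0],[-1,0,81],0.0],[[0,0,0],[-1,0,81],0.0],[[0,0,0],[-1,0,81],0.0],[[0,0,0],[-1,0,81],0.0],[[0,0,0],[-1,0,81],0.0],[[0,0,0],[-1,0,81],0.0]], "newtons": 50}}

```text
clock: 4.3
eef_pos: [471.9, 260.8, 9.1]
tcp_rot: [3.141, 0.0, 2.462]
contact_force: [-0.8, 0.4, 0.1]
opening: 0.001
```

```bash
python3 look.py a2 472 260 30 45; python3 mv.py 471.8 260.3 150 2.46
```

```text
4.4 [471.8 260.7   9. ] [3.141 0.    2.462] [ 0.5   0.47  1.95  0.    0.72 -0.39] -0.0 [ 0.  -0.4  0.2]
([0.02, 0.0, 0.09], [-0.3, -0.3, -141.0])
```

View pics/a2.png

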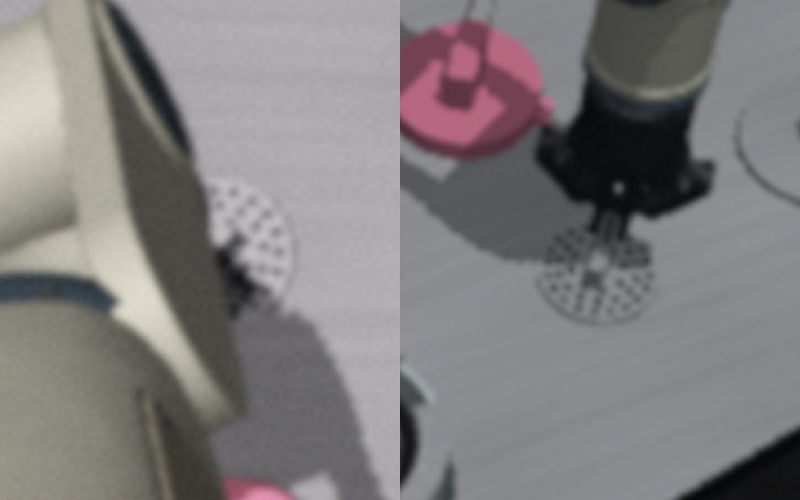

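Run:
```python
from h import *
ts=[]
for n in ('top','scene'):
  for src,pose in ((n+'.pkl',None),('a2_'+n+'.pkl',None)):
    f=pickle.load(open(src,'rb')); w=30;k=400/(2*w)
    img=cv2.resize(f['color'][:,:,::-1],None,fx=k,fy=k,interpolation=cv2.INTER_CUBIC)
    p=[471.8,260.7,-.68]
    drawlines(f,img,[circ(46,6),np.array([[-20,-6,32],[20,-6,32],[20,6,32],[-20,6,32]]),np.array([[-20,-6,6],[20,-6,6],[20,6,6],[-20,6,6]])],p,(0,0,255),k)
    q=proj(f,[[471.8,260.7,9],[471.8,260.7,28]]); 
    for c in q: cv2.circle(img,tuple(int(v) for v in (c+.5)*k),3,(0,255,0),-1)
    u,v=(proj(f,[[472,260,20]])[0]*k).astype(int); ts.append(img[v-150:v+150,u-200:u+200])
cv2.imwrite('pics/dbg.png',np.vstack([np.hstack(ts[:2]),np.hstack(ts[2:])]))
```

```text
(no output)
```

View pics/dbg.png

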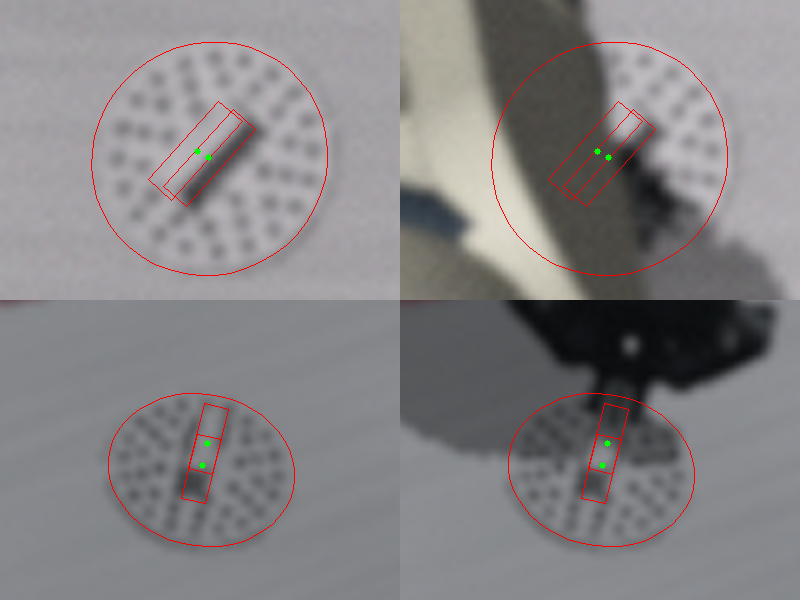

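Run:
```python
from h import *
ts=[]
c,s=np.cos(2.462),np.sin(2.462); ex=np.array([c,s,0]); ey=np.array([s,-c,0])
for tag,P,o in (('a1',[471.1,261.4,90],21),('a2',[471.8,260.7,9],0)):
  for n in ('top','scene'):
    f=pickle.load(open(f'{tag}_{n}.pkl','rb')); w=45;k=400/(2*w)
    img=cv2.resize(f['color'][:,:,::-1],None,fx=k,fy=k,interpolation=cv2.INTER_CUBIC)
    P=np.array(P,float)
    for i,q in enumerate((P,P+ey*o,P-ey*o,P+[0,0,73],P+ey*42+[0,0,73],P-ey*42+[0,0,73])):
        cc=(proj(f,[q])[0]+.5)*k; cv2.circle(img,tuple(int(v) for v in cc),3,(0,255,0) if i<3 else (0,0,255),-1)
    u,v=(proj(f,[P+[0,0,40]])[0]*k).astype(int); ts.append(img[v-150:v+150,u-200:u+200])
cv2.imwrite('pics/dbg2.png',np.vstack([np.hstack(ts[:2]),np.hstack(ts[2:])]))
```

```text
(no output)
```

View pics/dbg2.png

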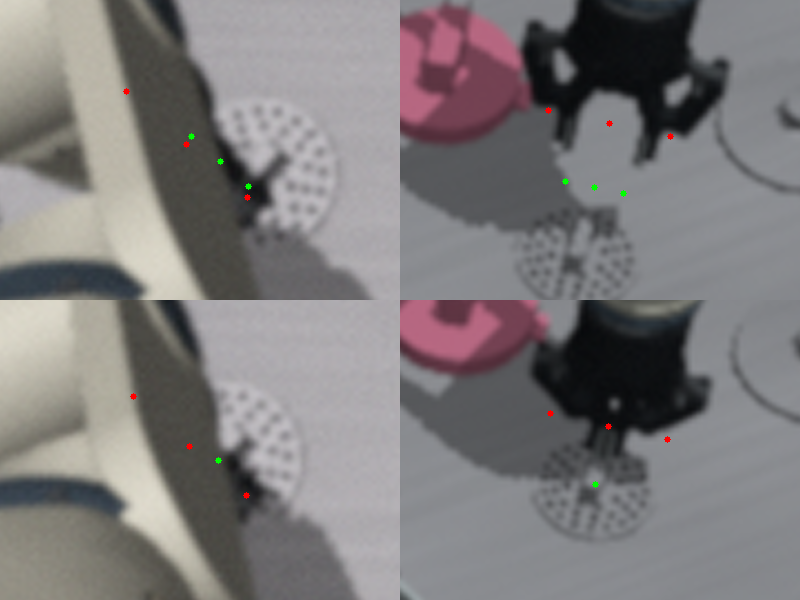

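The fingers shut fully (opening 0), so the plate was missed: the scene picture (finger tips at about (605,450), TCP projected at (595,484)) puts the real tips higher than reported, or nearer the base. I'll probe: open, creep down a little and watch the force.

Call:
{"fn": "play_rows", "kwargs": {"moves": [[[0,0,0],[0,0,0],0.5],[[0,0,0],[0,0,0],0.5],[[0,0,0],[0,0,0],0.5],[[0,0,0],[0,0,0],0.5]]}}

```text
clock: 4.8
eef_pos: [471.8, 260.8, 8.9]
tcp_rot: [3.141, 0.0, 2.462]
contact_force: [-0.5, 0.7, -0.0]
opening: 0.502
```

```bash
python3 look.py a3 472 260 30 45; python3 mv.py
```

```text
4.9 [471.8 260.8   9. ] [3.141 0.    2.462] [ 0.5   0.47  1.95  0.    0.72 -0.39] 0.5 [ 1.2 -0.  -0.4]
```

View pics/a3.png

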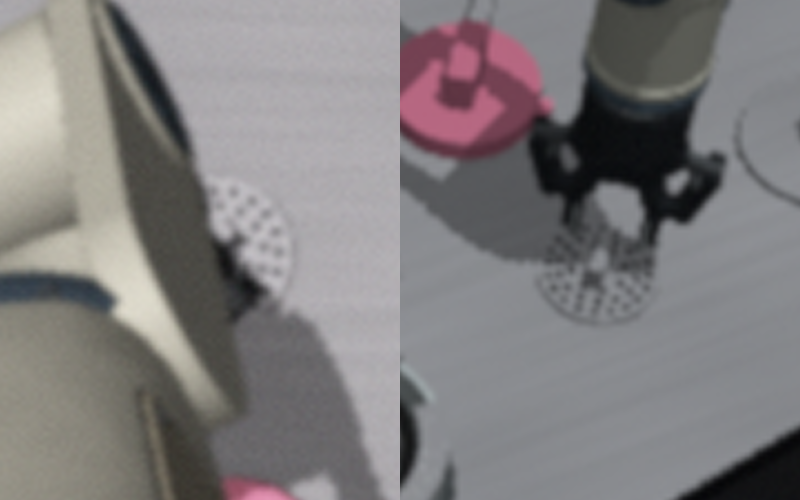

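Call:
{"fn": "play_rows", "kwargs": {"moves": [[[0,0,0],[0,0,2],0.5],[[0,0,0],[0,0,4],0.5],[[0,0,0],[0,0,4],0.5]]}}

```text
clock: 5.2
eef_pos: [471.6, 260.6, 4.6]
tcp_rot: [-3.141, -0.0, 2.462]
contact_force: [-0.1, 0.9, 0.4]
opening: 0.501
```

Call:
{"fn": "play_rows", "kwargs": {"moves": [[[0,0,0],[0,0,2],0.5],[[0,0,0],[0,0,4],0.5],[[0,0,0],[0,0,4],0.5]]}}

```text
clock: 5.5
eef_pos: [471.3, 260.5, 0.3]
tcp_rot: [-3.141, -0.0, 2.462]
contact_force: [0.6, 0.3, 0.2]
opening: 0.501
```

Call:
{"fn": "play_rows", "kwargs": {"moves": [[[0,0,0],[0,0,2],0.5],[[0,0,0],[0,0,4],0.5],[[0,0,0],[0,0,4],0.5]]}}

```text
clock: 5.8
eef_pos: [471.1, 260.4, -4.1]
tcp_rot: [-3.14, -0.001, 2.462]
contact_force: [0.0, -0.6, -0.3]
opening: 0.5
```

Call:
{"fn": "play_rows", "kwargs": {"moves": [[[0,0,0],[0,0,2],0.5],[[0,0,0],[0,0,4],0.5],[[0,0,0],[0,0,4],0.5]]}}

```text
clock: 6.1
eef_pos: [470.9, 260.3, -8.4]
tcp_rot: [-3.14, -0.001, 2.462]
contact_force: [-0.5, 0.4, -0.0]
opening: 0.5
```

Call:
{"fn": "play_rows", "kwargs": {"moves": [[[0,0,0],[0,0,2],0.5],[[0,0,0],[0,0,4],0.5],[[0,0,0],[0,0,4],0.5]]}}

```text
clock: 6.4
eef_pos: [470.7, 260.2, -12.7]
tcp_rot: [-3.14, -0.001, 2.462]
contact_force: [-0.7, 0.3, 0.2]
opening: 0.5
```

```bash
python3 look.py a4 472 260 30 45; python3 mv.py
```

```text
6.5 [470.9 260.2 -12.4] [-3.140e+00 -1.000e-03  2.462e+00] [ 0.5   0.51  1.96  0.    0.68 -0.39] 0.5 [0.4 0.5 0.1]
```

View pics/a4.png

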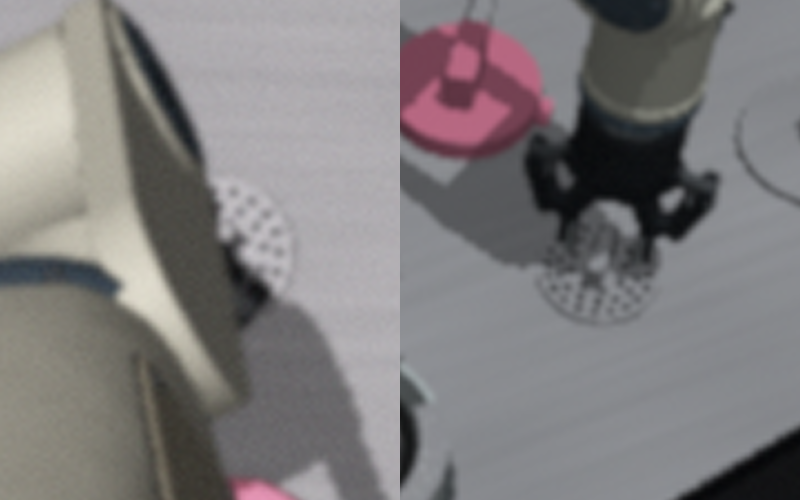

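Call:
{"fn": "play_rows", "kwargs": {"moves": [[[0,0,0],[0,0,2],0.5],[[0,0,0],[0,0,4],0.5],[[0,0,0],[0,0,4],0.5]]}}

```text
clock: 6.8
eef_pos: [470.7, 260.1, -16.7]
tcp_rot: [-3.14, -0.001, 2.462]
contact_force: [0.1, -0.2, -0.5]
opening: 0.497
```

Call:
{"fn": "play_rows", "kwargs": {"moves": [[[0,0,0],[0,0,2],0.5],[[0,0,0],[0,0,4],0.5],[[0,0,0],[0,0,4],0.5]]}}

```text
clock: 7.1
eef_pos: [470.5, 260.0, -21.0]
tcp_rot: [-3.139, -0.001, 2.462]
contact_force: [0.7, -0.3, -0.6]
opening: 0.502
```

Call:
{"fn": "play_rows", "kwargs": {"moves": [[[0,0,0],[0,0,0],0.25],[[0,0,0],[0,0,0],0.25],[[0,0,0],[0,0,0],0.1],[[0,0,0],[0,0,0],0.0],[[0,0,0],[0,0,0],0.0],[[0,0,0],[0,0,0],0.0],[[0,0,0],[0,0,0],0.0]], "newtons": 30}}

```text
clock: 7.8
eef_pos: [470.6, 260.1, -20.9]
tcp_rot: [-3.139, -0.001, 2.462]
contact_force: [-0.0, 0.0, 3.3]
opening: 0.135
```

```bash
python3 look.py a5 472 260 30 45; python3 mv.py
```

```text
7.9 [470.6 260.1 -20.9] [-3.139e+00 -1.000e-03  2.462e+00] [ 0.5   0.52  1.96  0.    0.66 -0.39] 0.13 [-0.5  0.2  3.7]
```

View pics/a5.png

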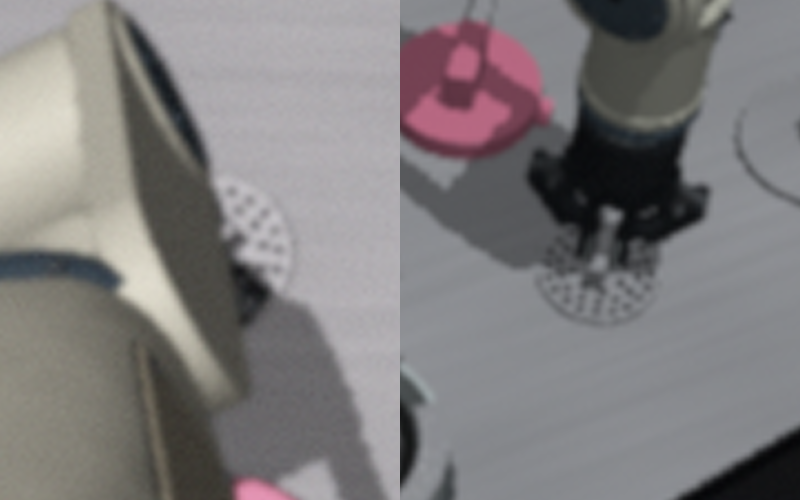

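The opening of 0.135 (12 mm) means the plate is held now. The reported TCP height reads about 27 mm low against reality. I'll lift and measure where the held sieve really is.

Call:
{"fn": "play_rows", "kwargs": {"moves": [[[0,0,0],[0,0,-20],0.0],[[0,0,0],[0,0,-60],0.0],[[0,0,0],[0,0,-100],0.0],[[0,0,0],[0,0,-140],0.0],[[0,0,0],[0,0,-140],0.0],[[0,0,0],[0,0,-140],0.0]], "newtons": 60}}

```text
clock: 8.5
eef_pos: [471.2, 260.4, 119.6]
tcp_rot: [-3.141, -0.0, 2.462]
contact_force: [-0.2, -0.7, -1.9]
opening: 0.12
```

```bash
python3 look.py a6 460 260 150 50; python3 mv.py
```

```text
8.6 [469.8 259.6 117.7] [-3.137e+00 -2.000e-03  2.462e+00] [ 0.5   0.31  1.89  0.    0.95 -0.39] 0.12 [-0.7 -0.4 -1.2]
```

View pics/a6.png

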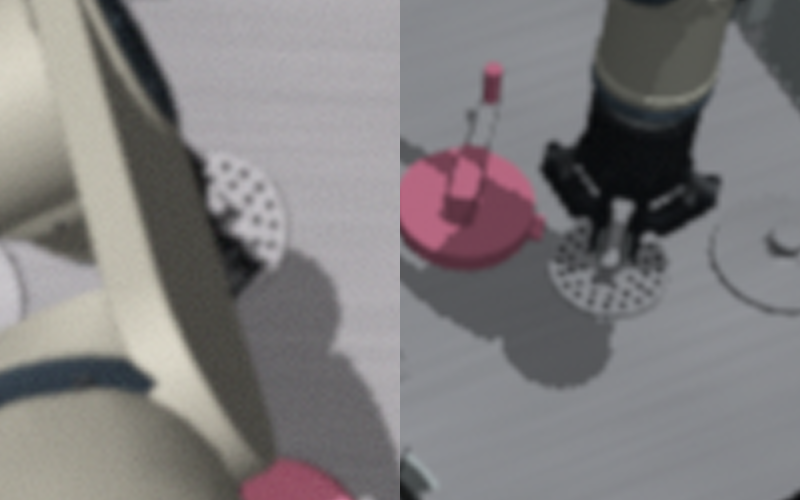

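```bash
cat > ovs.py <<'E'
import sys
from h import *
# tag x y z yaw w
tag=sys.argv[1]; x,y,z,a,w=map(float,sys.argv[2:7]); ts=[]
for n in ('top','scene'):
    f=pickle.load(open(f'{tag}_{n}.pkl','rb'));k=400/(2*w)
    img=cv2.resize(f['color'][:,:,::-1],None,fx=k,fy=k,interpolation=cv2.INTER_CUBIC)
    drawlines(f,img,[circ(46,0),circ(46,6),np.array([[-20,-6,32],[20,-6,32],[20,6,32],[-20,6,32]])],[x,y,a,z],(0,0,255),k)
    img=cv2.copyMakeBorder(img,400,400,400,400,cv2.BORDER_CONSTANT)
    u,v=(proj(f,[[x,y,z+15]])[0]*k).astype(int)+400; ts.append(img[v-200:v+200,u-200:u+200])
cv2.imwrite(f'pics/{tag}_ov.png',np.hstack(ts))
E
python3 ovs.py a6 470.5 260 139 -.68 35
```

View pics/a6_ov.png

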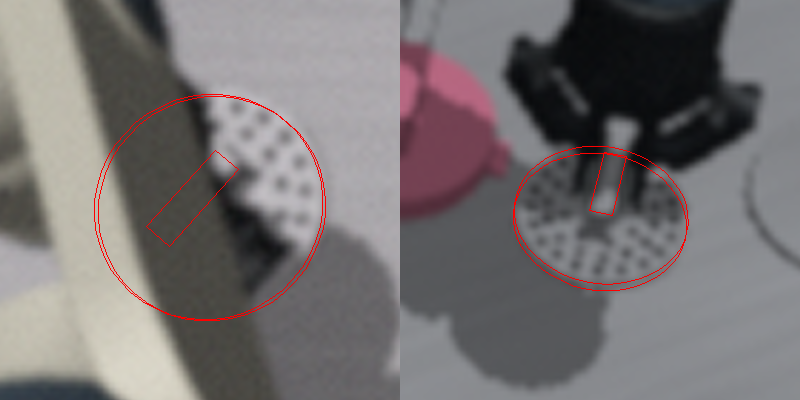

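```bash
python3 mv.py 558.5 -2.7 95 2.0
```

```text
8.6 [469.8 259.6 117.7] [-3.137e+00 -2.000e-03  2.462e+00] [ 0.5   0.31  1.89  0.    0.95 -0.39] 0.12 [-0.7 -0.4 -1.2]
([-0.28, -0.05, 26.45], [-233.9, -148.1, 23.0])
```

Call:
{"fn": "play_rows", "kwargs": {"moves": [[[0,0,8],[-45,-28,-10],0.0],[[0,0,15],[-90,-56,-10],0.0],[[0,0,22],[-130,-84,-10],0.0],[[0,0,26],[-175,-112,-10],0.0],[[0,0,26],[-210,-135,0],0.0],[[0,0,26],[-234,-148,15],0.0],[[0,0,26],[-234,-148,15],0.0],[[0,0,26],[-234,-148,15],0.0],[[0,0,26],[-234,-148,15],0.0]]}}

```text
clock: 9.5
eef_pos: [557.8, -1.8, 102.2]
tcp_rot: [-3.135, -0.001, 2.008]
contact_force: [-0.1, 0.5, -1.2]
opening: 0.125
```

```bash
python3 look.py a7 558 -3 100 55; python3 mv.py
python3 - <<'E'
from rig import r
print(r.sense()['opening'])
E
python3 ovs.py a7 558.5 -2.7 121 -1.15 45
```

```text
9.6 [558.4  -1.5 102.9] [-3.137 -0.     2.009] [-0.    0.36  1.85 -0.    0.93 -0.44] 0.12 [-0.5 -0.2 -1. ]
0.12331666631252661
```

View pics/a7_ov.png

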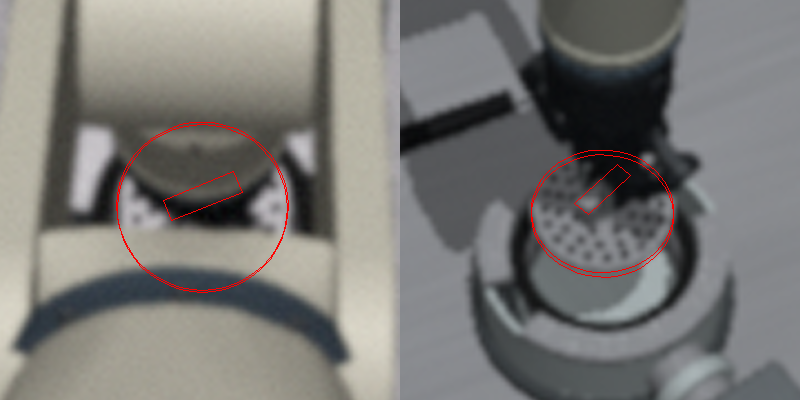

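```bash
python3 mv.py 558.5 -2.7 10 2.0  558.5 -2.7 2 2.0
```

```text
9.6 [558.4  -1.5 102.9] [-3.137 -0.     2.009] [-0.    0.36  1.85 -0.    0.93 -0.44] 0.12 [-0.5 -0.2 -1. ]
([-0.29, -0.0, 0.52], [-1.2, 0.1, 92.9])
([-0.29, -0.0, 0.52], [-1.2, 0.1, 100.9])
```

Call:
{"fn": "play_rows", "kwargs": {"moves": [[[-0.3,0,0.5],[-1,0,15],0.0],[[-0.3,0,0.5],[-1,0,30],0.0],[[-0.3,0,0.5],[-1,0,42],0.0],[[-0.3,0,0.5],[-1,0,54],0.0],[[-0.3,0,0.5],[-1,0,64],0.0],[[-0.3,0,0.5],[-1,0,74],0.0],[[-0.3,0,0.5],[-1,0,82],0.0],[[-0.3,0,0.5],[-1,0,90],0.0],[[-0.3,0,0.5],[-1,0,90],0.0]]}}

```text
clock: 10.5
eef_pos: [557.6, -2.6, 11.8]
tcp_rot: [-3.14, -0.001, 2.0]
contact_force: [-0.9, -0.4, -1.8]
opening: 0.122
```

```bash
python3 look.py a8 558 -3 60 50; python3 mv.py 558.5 -2.7 2 2.0
```

```text
10.6 [558.4  -2.7  12.9] [ 3.142 -0.     2.   ] [-0.01  0.49  1.91  0.    0.75 -0.44] 0.12 [ 1.   0.7 -1.2]
([0.0, -0.0, 0.02], [-0.1, 0.1, 10.9])
```

View pics/a8.png

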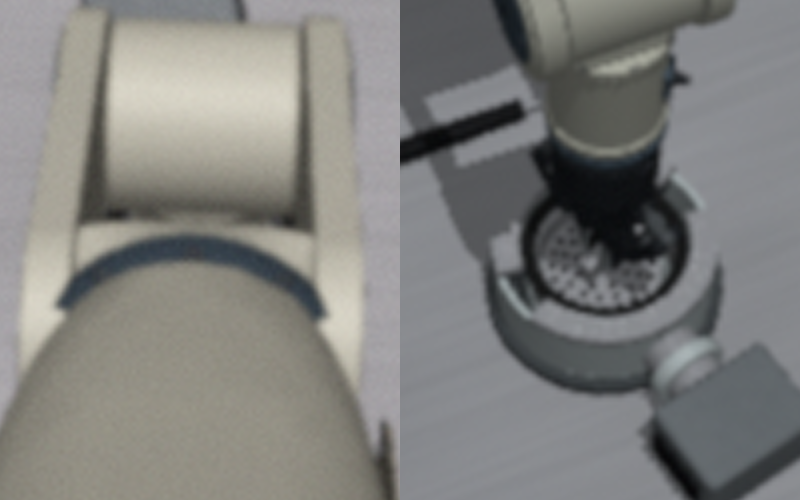

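The sieve is inside the pot's opening, centred around (605,265), with no contact. I'll lower the rest.

Call:
{"fn": "play_rows", "kwargs": {"moves": [[[0,0,0],[0,0,3],0.0],[[0,0,0],[0,0,6],0.0],[[0,0,0],[0,0,8],0.0],[[0,0,0],[0,0,8],0.0]]}}

```text
clock: 11.0
eef_pos: [558.2, -2.6, 4.6]
tcp_rot: [-3.141, -0.0, 2.0]
contact_force: [-0.3, -0.4, -1.7]
opening: 0.122
```

Call:
{"fn": "play_rows", "kwargs": {"moves": [[[0,0,0],[0,0,2],0.0],[[0,0,0],[0,0,3],0.0],[[0,0,0],[0,0,3],0.0]]}}

```text
clock: 11.3
eef_pos: [558.0, -2.6, 1.4]
tcp_rot: [-3.141, -0.0, 2.0]
contact_force: [-0.3, -0.7, -1.7]
opening: 0.122
```

Call:
{"fn": "play_rows", "kwargs": {"moves": [[[0,0,0],[0,0,1],0.0],[[0,0,0],[0,0,2],0.0],[[0,0,0],[0,0,2],0.0]]}}

```text
clock: 11.6
eef_pos: [558.2, -2.6, 1.1]
tcp_rot: [-3.141, -0.0, 2.0]
contact_force: [-7.3, 0.5, 20.7]
opening: 0.12
```

The floor is reached at a reported z of 1.1, which matches the expected 1. Release and lift.

Call:
{"fn": "play_rows", "kwargs": {"moves": [[[0,0,0],[0,0,-1],0.4],[[0,0,0],[0,0,-1],0.4],[[0,0,0],[0,0,-1],0.4],[[0,0,0],[0,0,-1],0.4],[[0,0,0],[0,0,-30],0.4],[[0,0,0],[0,0,-70],0.4],[[0,0,0],[0,0,-110],0.4],[[0,0,0],[0,0,-150],0.4],[[0,0,0],[0,0,-150],0.4]]}}

```text
clock: 12.5
eef_pos: [561.9, -2.7, 156.4]
tcp_rot: [3.134, 0.003, 2.0]
contact_force: [0.3, -1.1, -0.1]
opening: 0.396
```

```bash
python3 mv.py 485 -256.3 150 0.365
```

```text
12.5 [561.9  -2.7 156.4] [3.134e+00 3.000e-03 2.000e+00] [-0.01  0.29  1.81  0.    1.03 -0.44] 0.4 [ 0.3 -1.1 -0.1]
([0.5, -0.21, 93.7], [-198.5, -175.6, 5.8])
```

Call:
{"fn": "play_rows", "kwargs": {"moves": [[[0.5,0,8.5],[-20,-17,-5],0.6],[[0.5,0,17],[-40,-35,-5],0.6],[[0.5,0,25],[-60,-53,-5],0.6],[[0.5,0,34],[-80,-70,-5],0.6],[[0.5,0,42],[-100,-88,-5],0.6],[[0.5,0,51],[-120,-105,0],0.6],[[0.5,0,59],[-140,-123,10],0.6],[[0.5,0,68],[-160,-140,20],0.6],[[0.5,0,76],[-180,-158,30],0.6],[[0.5,0,85],[-198,-175,40],0.6],[[0.5,0,93.7],[-198,-175,50],0.6],[[0.5,0,93.7],[-198,-175,50],0.6],[[0.5,0,93.7],[-198,-175,50],0.6]]}}

```text
clock: 13.8
eef_pos: [485.3, -255.2, 105.2]
tcp_rot: [-3.138, -0.001, 0.369]
contact_force: [0.5, 0.3, 0.6]
opening: 0.596
```

```bash
python3 look.py b1 485 -256 50 55; python3 mv.py 485 -256.3 -1 0.365
python3 - <<'E'
from h import *
ts=[]
for n,pp,w in (('top',[558.5,-3,40],30),('scene',[558.5,-3,40],30)):
    f=pickle.load(open(f'b1_{n}.pkl','rb'));k=400/(2*w)
    img=cv2.resize(f['color'][:,:,::-1],None,fx=k,fy=k,interpolation=cv2.INTER_CUBIC)
    drawlines(f,img,[circ(46,28)],[558.5,-2.7,0],(0,0,255),k)
    u,v=(proj(f,[pp])[0]*k).astype(int); ts.append(img[v-200:v+200,u-200:u+200])
cv2.imwrite('pics/b1s.png',np.hstack(ts))
E
```

```text
13.9 [ 486.  -255.2  106. ] [-3.139e+00 -2.000e-03  3.690e-01] [-0.49  0.34  1.88  0.    0.93  0.71] 0.6 [-0.  -0.1  0.3]
([-0.13, -0.14, 0.23], [-1.6, 0.9, 107.0])
```

View pics/b1.png

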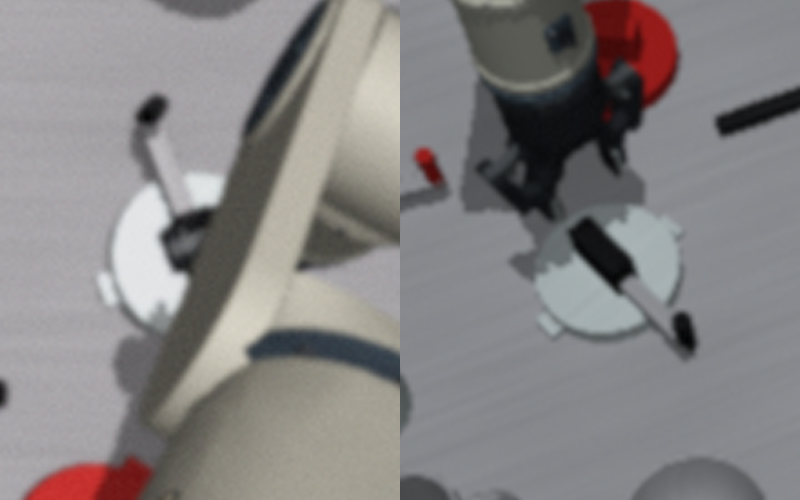

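View pics/b1s.png

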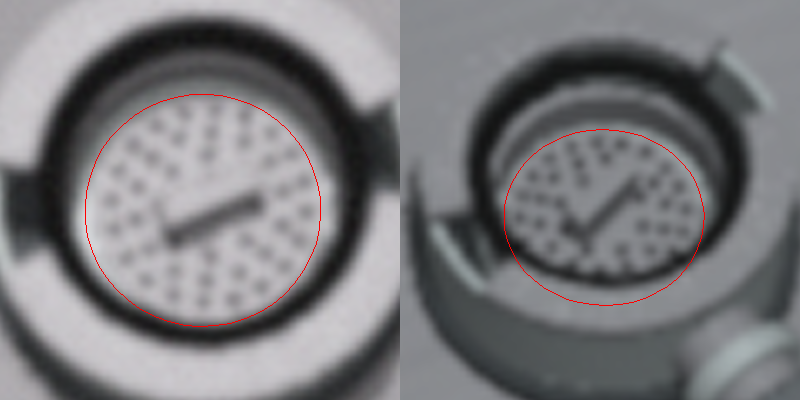

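The sieve lies flat and centred in the well (top view (200,210), scene (605,215)). The gripper is above the cover's black block; its fingers at (545,215) and (618,165) straddle the block's line. Lowering.

Call:
{"fn": "play_rows", "kwargs": {"moves": [[[0,0,0.2],[-1.6,1,25],0.6],[[0,0,0.2],[-1.6,1,50],0.6],[[0,0,0.2],[-1.6,1,70],0.6],[[0,0,0.2],[-1.6,1,85],0.6],[[0,0,0.2],[-1.6,1,95],0.6],[[0,0,0.2],[-1.6,1,100],0.6],[[0,0,0.2],[-1.6,1,104],0.6],[[0,0,0.2],[-1.6,1,104],0.6]]}}

```text
clock: 14.7
eef_pos: [485.2, -256.4, 2.1]
tcp_rot: [-3.14, -0.003, 0.366]
contact_force: [-0.5, 0.7, -0.3]
opening: 0.598
```

```bash
python3 look.py b2 485 -256 50 45; python3 mv.py 485 -256.3 -1 0.365
```

```text
14.8 [ 485.4 -256.6    2.5] [-3.14e+00 -3.00e-03  3.66e-01] [-0.49  0.49  1.93  0.    0.71  0.71] 0.6 [-0.1 -0.1 -0.6]
([-0.09, -0.17, 0.05], [-0.3, -0.4, 3.5])
```

View pics/b2.png

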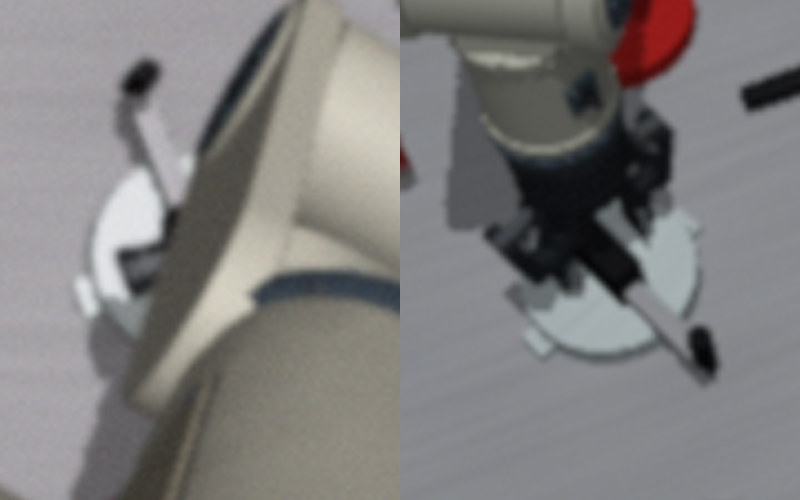

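The fingers straddle the grip block. Closing.

Call:
{"fn": "play_rows", "kwargs": {"moves": [[[0,0,0],[0,0,2],0.4],[[0,0,0],[0,0,2],0.3],[[0,0,0],[0,0,2],0.0],[[0,0,0],[0,0,2],0.0],[[0,0,0],[0,0,2],0.0],[[0,0,0],[0,0,2],0.0]], "newtons": 100}}

```text
clock: 15.4
eef_pos: [485.9, -257.0, 1.2]
tcp_rot: [-3.141, -0.004, 0.366]
contact_force: [-0.0, -0.5, 5.3]
opening: 0.26
```

```bash
python3 mv.py
```

```text
15.4 [ 485.9 -257.     1.2] [-3.141 -0.004  0.366] [-0.49  0.5   1.93  0.    0.71  0.71] 0.26 [-0.  -0.5  5.3]
```

Call:
{"fn": "play_rows", "kwargs": {"moves": [[[0,0,0],[0,0,-10],0.0],[[0,0,0],[0,0,-40],0.0],[[0,0,0],[0,0,-80],0.0],[[0,0,0],[0,0,-120],0.0],[[0,0,0],[0,0,-120],0.0],[[0,0,0],[0,0,-120],0.0]]}}

```text
clock: 16.0
eef_pos: [485.6, -257.2, 121.9]
tcp_rot: [3.141, -0.005, 0.366]
contact_force: [-0.7, -0.3, -4.9]
opening: 0.26
```

```bash
python3 mv.py 558.5 -2.7 121 0.17
```

```text
16.0 [ 485.6 -257.2  121.9] [ 3.141 -0.005  0.366] [-0.49  0.32  1.87  0.    0.96  0.71] 0.26 [-0.7 -0.3 -4.9]
([0.0, -0.26, 11.23], [159.2, -211.6, 1.5])
```

Call:
{"fn": "play_rows", "kwargs": {"moves": [[[0,0,3],[28,-37,0],0.0],[[0,0,6],[56,-74,0],0.0],[[0,0,9],[85,-112,0],0.0],[[0,0,11],[113,-150,0],0.0],[[0,0,11.2],[140,-186,2],0.0],[[0,0,11.2],[159,-212,2],0.0],[[0,0,11.2],[159,-212,2],0.0],[[0,0,11.2],[159,-212,2],0.0],[[0,0,11.2],[159,-212,2],0.0]]}}

```text
clock: 16.9
eef_pos: [556.8, -3.0, 119.2]
tcp_rot: [-3.141, -0.002, 0.17]
contact_force: [-0.0, 0.0, -5.4]
opening: 0.256
```

```bash
cat > ovc.py <<'E'
import sys
from h import *
tag=sys.argv[1]; x,y,z,a,w=map(float,sys.argv[2:7]); ts=[]
for n in ('top','scene'):
    f=pickle.load(open(f'{tag}_{n}.pkl','rb'));k=400/(2*w)
    img=cv2.resize(f['color'][:,:,::-1],None,fx=k,fy=k,interpolation=cv2.INTER_CUBIC)
    if '-n' not in sys.argv:
        drawlines(f,img,[circ(61,0),circ(61,22),box(-12,12,-71,71,8,8)[[0,2,6,4]],box(0,113,-8,8,40,40)[[0,2,6,4]],cyl(8,77,77,105)],[x,y,a,z],(0,0,255),k)
        drawlines(f,img,potlines()[:2]+potlines()[3:5],[558.5,-2.7,.17],(255,0,0),k)
    img=cv2.copyMakeBorder(img,400,400,400,400,cv2.BORDER_CONSTANT)
    u,v=(proj(f,[[x,y,z-10]])[0]*k).astype(int)+400; ts.append(img[v-250:v+250,u-200:u+200])
cv2.imwrite(f'pics/{tag}_ov.png',np.hstack(ts))
E
python3 look.py c1 558 -3 100 60; python3 mv.py; python3 ovc.py c1 557.7 -2.0 119 0.169 50
```

```text
17.0 [557.4  -3.4 119.8] [-3.141e+00 -3.000e-03  1.690e-01] [-0.01  0.33  1.85  0.    0.96  1.39] 0.25 [ 0.4  0.1 -4.4]
```

View pics/c1_ov.png

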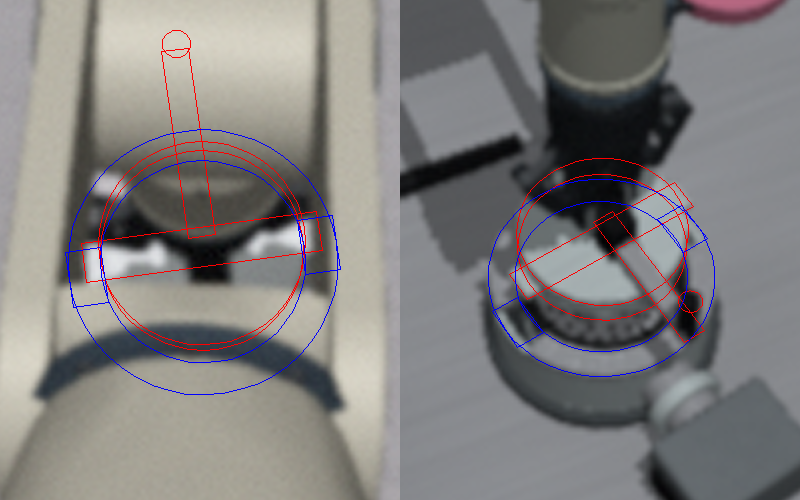

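View pics/c1.png

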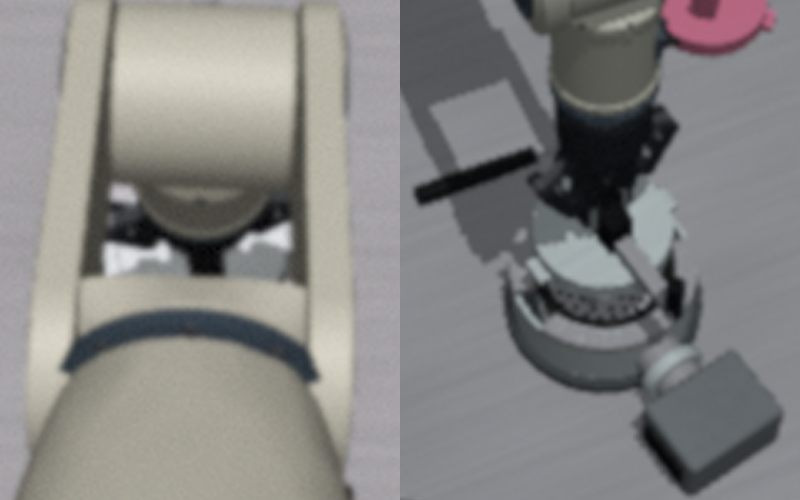

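```bash
python3 mv.py 559 -2.7 84 0.17
```

```text
17.0 [557.4  -3.4 119.8] [-3.141e+00 -3.000e-03  1.690e-01] [-0.01  0.33  1.85  0.    0.96  1.39] 0.25 [ 0.4  0.1 -4.4]
([-0.03, -0.18, -0.04], [1.6, -0.4, 35.8])
```

Call:
{"fn": "play_rows", "kwargs": {"moves": [[[0,-0.2,0],[1.6,-0.4,15],0.0],[[0,-0.2,0],[1.6,-0.4,30],0.0],[[0,-0.2,0],[1.6,-0.4,36],0.0],[[0,-0.2,0],[1.6,-0.4,36],0.0],[[0,-0.2,0],[1.6,-0.4,36],0.0]]}}

```text
clock: 17.5
eef_pos: [559.1, -3.0, 83.8]
tcp_rot: [-3.141, 0.001, 0.169]
contact_force: [-1.0, 1.0, -4.9]
opening: 0.259
```

```bash
python3 look.py c2 558 -3 80 50; python3 mv.py 559 -2.7 84 0.17;python3 ovc.py c2 558.5 -2.7 82.8 0.17 35 -n; cp pics/c2_ov.png pics/c2_plain.png;python3 ovc.py c2 558.5 -2.7 82.8 0.17 35
```

```text
17.6 [559.5  -2.8  84.3] [-3.141e+00 -1.000e-03  1.690e-01] [-0.01  0.38  1.87  0.    0.89  1.39] 0.26 [ 0.4 -0.2 -3.6]
([-0.02, -0.03, -0.06], [-0.5, -0.2, 0.3])
```

View pics/c2_plain.png

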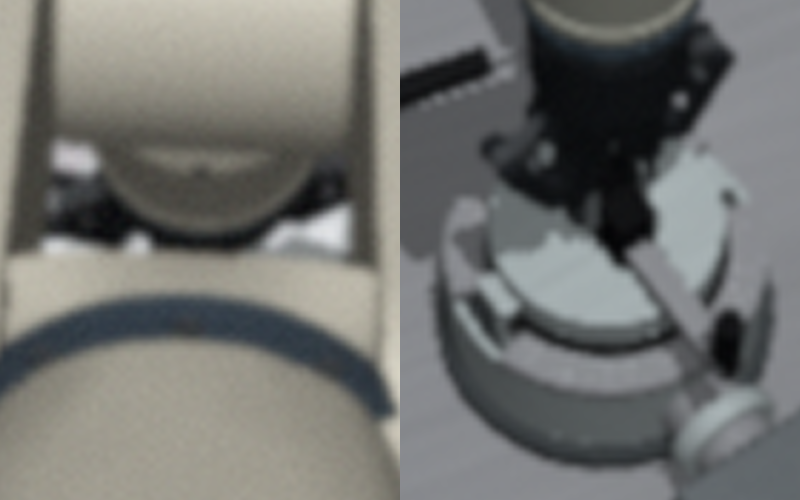

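View pics/c2_ov.png

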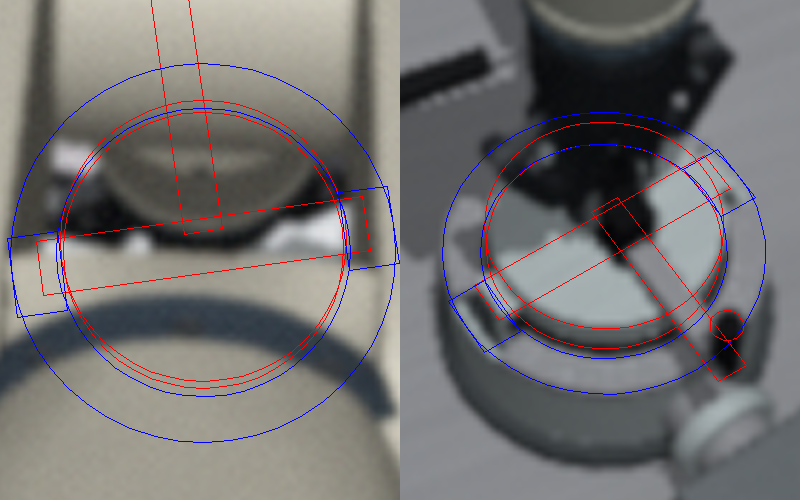

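The cover sits concentric over the pot's mouth and the left lug (500,295) is above the notch (485,320). Lowering with force checks: contact near a reported z of 79 would mean the lip, near 70 the seal ring.

Call:
{"fn": "play_rows", "kwargs": {"moves": [[[0,0,0],[-0.5,0,2],0.0],[[0,0,0],[-0.5,0,4],0.0],[[0,0,0],[-0.5,0,6],0.0],[[0,0,0],[-0.5,0,6],0.0]]}}

```text
clock: 18.0
eef_pos: [558.8, -2.9, 78.1]
tcp_rot: [-3.141, -0.0, 0.169]
contact_force: [-0.7, 0.1, -4.4]
opening: 0.259
```

Call:
{"fn": "play_rows", "kwargs": {"moves": [[[0,0,0],[0,0,1],0.0],[[0,0,0],[0,0,2],0.0],[[0,0,0],[0,0,3],0.0],[[0,0,0],[0,0,3],0.0]]}}

```text
clock: 18.4
eef_pos: [558.7, -2.9, 74.9]
tcp_rot: [-3.141, 0.0, 0.169]
contact_force: [0.1, 0.0, -4.5]
opening: 0.262
```

Call:
{"fn": "play_rows", "kwargs": {"moves": [[[0,0,0],[0,0,2],0.0],[[0,0,0],[0,0,4],0.0],[[0,0,0],[0,0,5],0.0],[[0,0,0],[0,0,6],0.0]]}}

```text
clock: 18.8
eef_pos: [558.6, -2.9, 69.5]
tcp_rot: [-3.141, 0.0, 0.169]
contact_force: [-4.3, -0.2, 7.1]
opening: 0.259
```

Call:
{"fn": "play_rows", "kwargs": {"moves": [[[0,0,0],[0,0,2],0.0],[[0,0,0],[0,0,3],0.0],[[0,0,0],[0,0,4],0.0],[[0,0,0],[0,0,4],0.0]]}}

```text
clock: 19.2
eef_pos: [558.5, -2.9, 66.2]
tcp_rot: [-3.141, 0.0, 0.169]
contact_force: [-3.7, -0.2, 4.7]
opening: 0.255
```

The seal ring yields at about 12 N, as described. I'll keep pressing to the end (reported z about 60).

Call:
{"fn": "play_rows", "kwargs": {"moves": [[[0,0,0],[0,0,2],0.0],[[0,0,0],[0,0,4],0.0],[[0,0,0],[0,0,5],0.0],[[0,0,0],[0,0,5],0.0]]}}

```text
clock: 19.6
eef_pos: [558.6, -2.9, 61.8]
tcp_rot: [-3.141, 0.0, 0.169]
contact_force: [-3.9, -0.1, 4.0]
opening: 0.252
```

Call:
{"fn": "play_rows", "kwargs": {"moves": [[[0,0,0],[0,0,1],0.0],[[0,0,0],[0,0,2],0.0],[[0,0,0],[0,0,2],0.0]]}}

```text
clock: 19.9
eef_pos: [558.6, -2.9, 60.5]
tcp_rot: [-3.141, -0.0, 0.169]
contact_force: [-4.0, 0.3, 5.7]
opening: 0.256
```

Call:
{"fn": "play_rows", "kwargs": {"moves": [[[0,0,0],[0,0,1],0.0],[[0,0,0],[0,0,2],0.0],[[0,0,0],[0,0,2],0.0]]}}

```text
clock: 20.2
eef_pos: [558.7, -2.9, 60.1]
tcp_rot: [-3.141, -0.0, 0.169]
contact_force: [-7.9, -0.0, 16.5]
opening: 0.26
```

It bottomed out (16.5 N at 60.1). Let go, rise and look.

Call:
{"fn": "play_rows", "kwargs": {"moves": [[[0,0,0],[0,0,1],0.0],[[0,0,0],[0,0,0],0.6],[[0,0,0],[0,0,0],0.6],[[0,0,0],[0,0,0],0.6],[[0,0,0],[0,0,0],0.6],[[0,0,0],[0,0,-30],0.6],[[0,0,0],[0,0,-70],0.6],[[0,0,0],[-60,0,-110],0.6],[[0,0,0],[-110,0,-110],0.6],[[0,0,0],[-150,0,-110],0.6],[[0,0,0],[-150,0,-110],0.6]]}}

```text
clock: 21.3
eef_pos: [405.6, -28.5, 169.8]
tcp_rot: [-3.141, 0.002, 0.169]
contact_force: [0.7, -0.3, -0.3]
opening: 0.599
```

```bash
python3 look.py d1 558 -3 80 50; python3 mv.py ;python3 ovc.py d1 558.5 -2.7 59 0.17 35
```

```text
21.4 [409.8 -28.4 170.4] [-3.141e+00 -1.000e-03  1.680e-01] [-0.07  0.04  2.09  0.    1.01  1.33] 0.6 [-0.1 -0.5 -0.2]
```

View pics/d1.png

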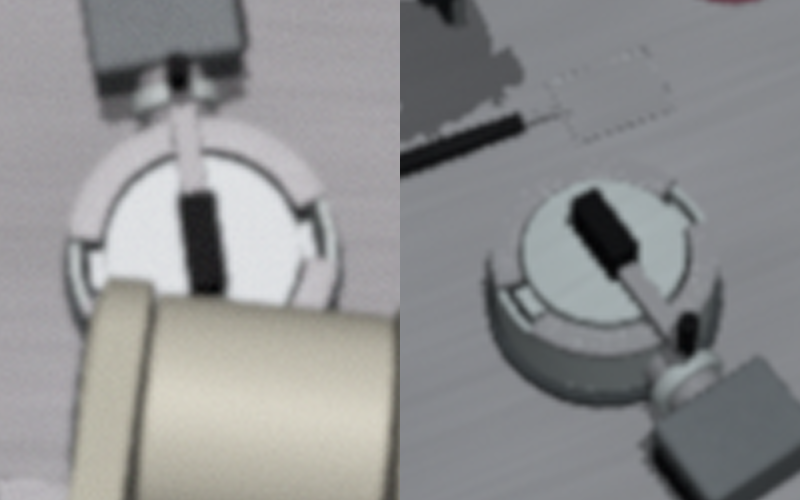

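View pics/d1_ov.png

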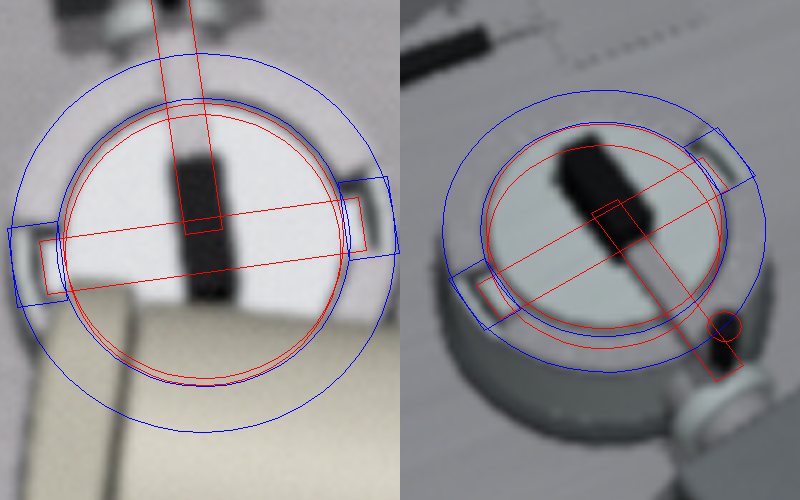

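The cover is home and the lugs sit below the lip in both notches (top view (90,265) and (315,230), scene (520,305)). Next I go to the lever post at about (662, 15), turning the tool half a turn so that the jaws straddle the post tangentially.

```bash
python3 mv.py 662 15.1 150 3.25
```

```text
21.4 [409.8 -28.4 170.4] [-3.141e+00 -1.000e-03  1.680e-01] [-0.07  0.04  2.09  0.    1.01  1.33] 0.6 [-0.1 -0.5 -0.2]
([0.1, -0.02, -176.57], [255.9, -0.6, 20.7])
```

Call:
{"fn": "play_rows", "kwargs": {"moves": [[[0,0,-8.5],[10,0,0],0.35],[[0,0,-17],[20,0,0],0.35],[[0,0,-25.5],[35,0,0],0.35],[[0,0,-34],[50,0,0],0.35],[[0,0,-42.5],[65,0,0],0.35],[[0,0,-51],[80,0,0],0.35],[[0,0,-59.5],[95,0,0],0.35],[[0,0,-68],[110,0,0],0.35],[[0,0,-76.5],[125,0,0],0.35],[[0,0,-85],[140,0,0],0.35],[[0,0,-93.5],[155,0,0],0.35],[[0,0,-102],[170,0,0],0.35],[[0,0,-110.5],[185,0,0],0.35],[[0,0,-119],[200,0,0],0.35],[[0,0,-127.5],[215,0,0],0.35],[[0,0,-136],[230,0,0],0.35],[[0,0,-144.5],[245,0,0],0.35],[[0,0,-153],[256,0,0],0.35],[[0,0,-161.5],[256,0,0],0.35],[[0,0,-170],[256,0,5],0.35]]}}

```text
clock: 23.4
eef_pos: [664.6, 15.1, 165.1]
tcp_rot: [3.141, 0.003, -3.141]
contact_force: [-0.2, -0.5, -0.0]
opening: 0.35
```

```bash
python3 mv.py 662 15.1 110 3.31
```

```text
23.4 [664.6  15.1 165.1] [ 3.141e+00  3.000e-03 -3.141e+00] [ 0.02  0.44  1.57  0.    1.13 -1.55] 0.35 [-0.2 -0.5 -0. ]
([0.02, 0.15, -9.63], [2.8, -0.1, 55.1])
```

Call:
{"fn": "play_rows", "kwargs": {"moves": [[[0,0,-8],[2.5,0,15],0.35],[[0,0,-9.6],[2.5,0,32],0.35],[[0,0,-9.6],[2.5,0,37],0.35],[[0,0,-9.6],[2.5,0,37],0.35]]}}

```text
clock: 23.8
eef_pos: [662.6, 15.5, 126.7]
tcp_rot: [3.141, 0.001, -2.975]
contact_force: [0.9, 0.0, 0.4]
opening: 0.344
```

```bash
python3 look.py e1 640 10 110 40; python3 mv.py 662 15.1 80 3.31
```

```text
23.9 [663.2  15.3 128.4] [ 3.142e+00  3.000e-03 -2.975e+00] [ 0.02  0.47  1.61  0.    1.06 -1.72] 0.34 [0.  0.9 0.5]
([0.0, 0.19, -0.08], [1.4, -0.0, 48.4])
```

View pics/e1.png

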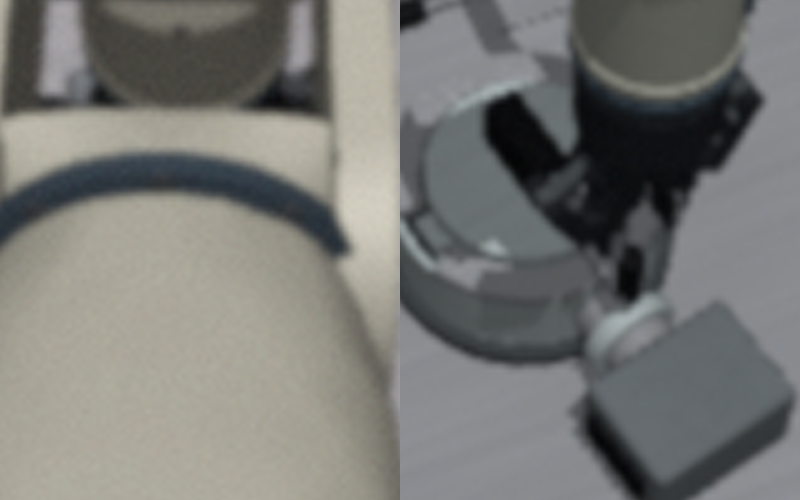

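The fingers (about (600,235) and (655,270)) stand either side of the post (630,270). Going down slowly.

Call:
{"fn": "play_rows", "kwargs": {"moves": [[[0,0.2,0],[1,0,8],0.35],[[0,0.2,0],[1,0,16],0.35],[[0,0.2,0],[1,0,24],0.35],[[0,0.2,0],[1,0,24],0.35]]}}

```text
clock: 24.3
eef_pos: [661.2, 15.1, 102.8]
tcp_rot: [3.141, -0.003, -2.975]
contact_force: [-1.0, -0.3, -0.5]
opening: 0.348
```

Call:
{"fn": "play_rows", "kwargs": {"moves": [[[0,0,0],[0,0,7],0.35],[[0,0,0],[0,0,14],0.35],[[0,0,0],[0,0,22],0.35],[[0,0,0],[0,0,22],0.35]]}}

```text
clock: 24.7
eef_pos: [660.2, 15.1, 79.2]
tcp_rot: [3.141, -0.005, -2.975]
contact_force: [-0.5, -0.4, -0.3]
opening: 0.35
```

```bash
python3 look.py e2 640 10 110 40
cat > arc.py <<'E'
from rig import r
import numpy as np,sys
from scipy.spatial.transform import Rotation as Ro
s=r.sense(); z=float(sys.argv[1]); a0,a1,n=float(sys.argv[2]),float(sys.argv[3]),int(sys.argv[4])
R0=Ro.from_euler('xyz',s['tcp_rot'])
print(s['clock'],s['eef_pos'].round(1),s['tcp_rot'].round(3),s['contact_force'].round(1))
for a in np.linspace(a0,a1,n):
    P=np.array([558.5+105*np.cos(a),-2.7+105*np.sin(a),z]);R1=Ro.from_euler('xyz',[np.pi,0,a+np.pi])
    print([(R0.inv()*R1).as_rotvec(degrees=True).round(1).tolist(),R0.inv().apply(P-s['eef_pos']).round(0).tolist(),.35],end=', ')
E
python3 arc.py 81 0.09 -1.47 20
```

```text
24.8 [661.   15.1  80.5] [ 3.141e+00 -3.000e-03 -2.975e+00] [ 0.5 -0.1  0.4]
[[0.0, -0.2, 4.4], [-1.0, -9.0, -1.0], 0.35], [[0.0, -0.2, 9.1], [0.0, -17.0, -1.0], 0.35], [[0.0, -0.2, 13.8], [2.0, -26.0, -1.0], 0.35], [[-0.0, -0.2, 18.5], [4.0, -34.0, -1.0], 0.35], [[-0.0, -0.2, 23.2], [8.0, -42.0, -1.0], 0.35], [[-0.0, -0.2, 27.9], [11.0, -50.0, -1.0], 0.35], [[-0.0, -0.2, 32.6], [16.0, -57.0, -1.0], 0.35], [[-0.0, -0.2, 37.3], [21.0, -64.0, -0.0], 0.35], [[-0.0, -0.2, 42.0], [26.0, -71.0, -0.0], 0.35], [[-0.1, -0.2, 46.7], [32.0, -77.0, -0.0], 0.35], [[-0.1, -0.2, 51.5], [39.0, -83.0, -0.0], 0.35], [[-0.1, -0.2, 56.2], [46.0, -88.0, -0.0], 0.35], [[-0.1, -0.2, 60.9], [53.0, -92.0, -0.0], 0.35], [[-0.1, -0.2, 65.6], [61.0, -96.0, -0.0], 0.35], [[-0.1, -0.2, 70.3], [69.0, -99.0, -0.0], 0.35], [[-0.1, -0.2, 75.0], [77.0, -102.0, -0.0], 0.35], [[-0.1, -0.2, 79.7], [85.0, -104.0, -0.0], 0.35], [[-0.1, -0.2, 84.4], [94.0, -105.0, -0.0], 0.35], [[-0.1, -0.2, 89.1], [102.0, -106.0, -0.0], 0.35], [[-0.1, -0.2, 93.8], [111.0, -105.0, -0.0], 0.35],
```

View pics/e2.png

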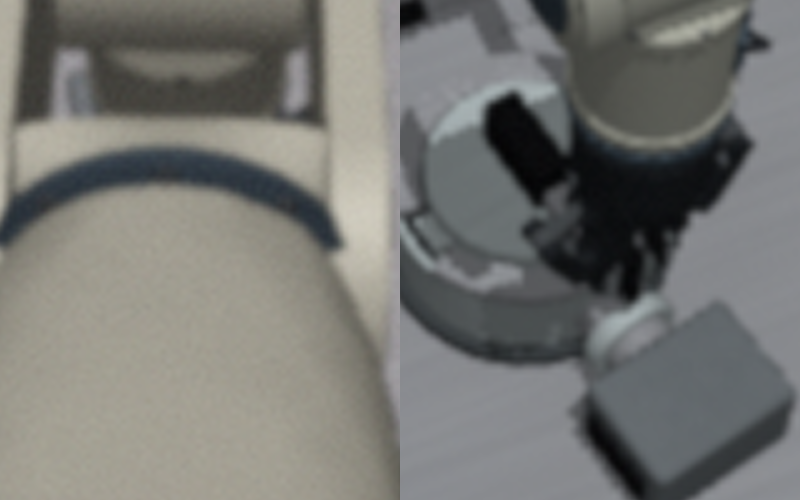

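The post is between the fingers. I'll start the clockwise sweep and check the force after a short stretch.

Call:
{"fn": "play_rows", "kwargs": {"moves": [[[0,0,4.4],[-1,-9,0],0.35],[[0,0,9.1],[0,-17,0],0.35],[[0,0,13.8],[2,-26,0],0.35],[[0,0,18.5],[4,-34,0],0.35],[[0,0,18.5],[4,-34,0],0.35]]}}

```text
clock: 25.3
eef_pos: [663.2, -19.8, 81.0]
tcp_rot: [-3.141, -0.002, 2.984]
contact_force: [-0.2, 0.3, -0.3]
opening: 0.345
```

```bash
python3 look.py e3 600 10 110 50; python3 arc.py 80 -0.22 -1.47 16
```

```text
25.4 [662.8 -19.   80.8] [-3.141e+00 -3.000e-03  2.988e+00] [0.3 0.7 0.1]
[[-0.0, -0.2, 3.8], [1.0, -7.0, 1.0], 0.35], [[-0.0, -0.2, 8.6], [2.0, -15.0, 1.0], 0.35], [[-0.0, -0.2, 13.3], [3.0, -24.0, 1.0], 0.35], [[-0.1, -0.2, 18.1], [6.0, -32.0, 1.0], 0.35], [[-0.1, -0.2, 22.9], [9.0, -41.0, 1.0], 0.35], [[-0.1, -0.1, 27.7], [13.0, -49.0, 1.0], 0.35], [[-0.1, -0.1, 32.4], [17.0, -56.0, 1.0], 0.35], [[-0.1, -0.1, 37.2], [22.0, -63.0, 1.0], 0.35], [[-0.1, -0.1, 42.0], [28.0, -70.0, 1.0], 0.35], [[-0.1, -0.1, 46.8], [34.0, -76.0, 1.0], 0.35], [[-0.1, -0.1, 51.5], [40.0, -82.0, 1.0], 0.35], [[-0.1, -0.1, 56.3], [47.0, -87.0, 1.0], 0.35], [[-0.1, -0.1, 61.1], [55.0, -92.0, 1.0], 0.35], [[-0.1, -0.1, 65.9], [63.0, -96.0, 1.0], 0.35], [[-0.1, -0.1, 70.6], [71.0, -99.0, 1.0], 0.35], [[-0.1, -0.1, 75.4], [79.0, -101.0, 1.0], 0.35],
```

View pics/e3.png

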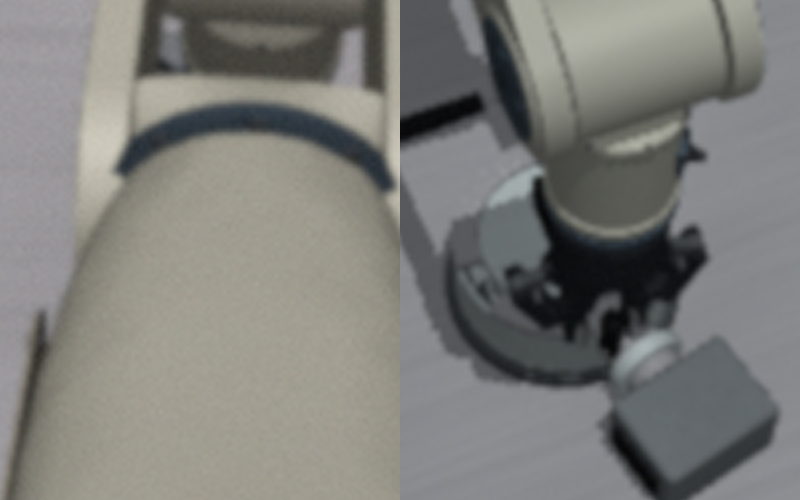

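Call:
{"fn": "play_rows", "kwargs": {"moves": [[[0,0,3.8],[1,-7,1],0.35],[[0,0,8.6],[2,-15,1],0.35],[[0,0,13.3],[3,-24,1],0.35],[[0,0,18.1],[6,-32,1],0.35],[[0,0,22.9],[9,-41,1],0.35],[[0,0,27.7],[13,-49,1],0.35],[[0,0,32.4],[17,-56,1],0.35],[[0,0,32.4],[17,-56,1],0.35]]}}

```text
clock: 26.2
eef_pos: [637.3, -71.9, 80.1]
tcp_rot: [-3.14, -0.002, 2.422]
contact_force: [-0.2, 0.3, -0.1]
opening: 0.352
```

```bash
python3 look.py e4 580 -20 90 55; python3 arc.py 80 -0.75 -1.47 10
```

```text
26.3 [637.6 -71.4  80. ] [-3.140e+00 -2.000e-03  2.426e+00] [ 0.2 -0.6 -0.3]
[[-0.1, -0.1, 2.0], [-0.0, -4.0, 0.0], 0.35], [[-0.1, -0.1, 6.5], [0.0, -12.0, 0.0], 0.35], [[-0.1, -0.1, 11.1], [2.0, -20.0, 0.0], 0.35], [[-0.1, -0.1, 15.7], [4.0, -28.0, 0.0], 0.35], [[-0.1, -0.1, 20.3], [6.0, -36.0, 0.0], 0.35], [[-0.1, -0.1, 24.9], [10.0, -44.0, 0.0], 0.35], [[-0.1, -0.1, 29.5], [13.0, -52.0, 0.0], 0.35], [[-0.1, -0.1, 34.0], [18.0, -59.0, 0.0], 0.35], [[-0.1, -0.1, 38.6], [23.0, -66.0, 0.0], 0.35], [[-0.1, -0.1, 43.2], [28.0, -72.0, 0.0], 0.35],
```

View pics/e4.png

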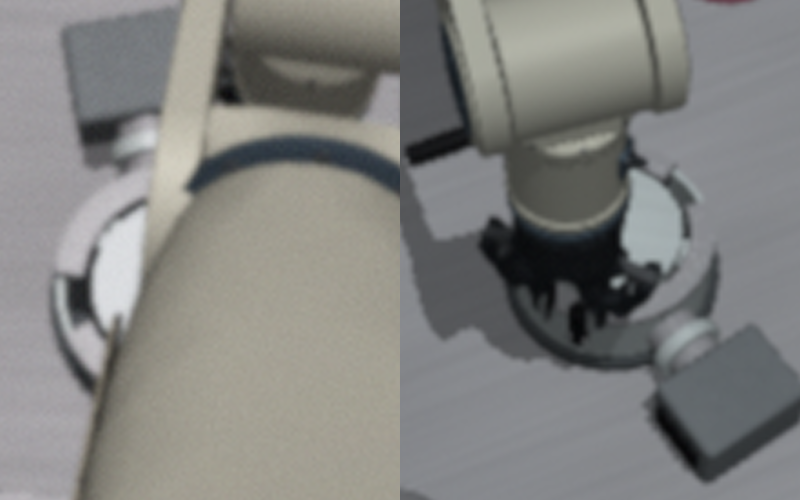

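The left notch (75,295) is empty and the post (578,320) moves with the gripper, so the cover is turning. Continuing to the stop.

Call:
{"fn": "play_rows", "kwargs": {"moves": [[[0,0,2],[0,-4,0],0.35],[[0,0,6.5],[0,-12,0],0.35],[[0,0,11.1],[2,-20,0],0.35],[[0,0,15.7],[4,-28,0],0.35],[[0,0,20.3],[6,-36,0],0.35],[[0,0,24.9],[10,-44,0],0.35],[[0,0,29.5],[13,-52,0],0.35],[[0,0,34],[18,-59,0],0.35],[[0,0,34],[18,-59,0],0.35]]}}

```text
clock: 27.2
eef_pos: [584.5, -104.2, 80.1]
tcp_rot: [-3.138, -0.001, 1.831]
contact_force: [-0.9, -0.2, -0.3]
opening: 0.346
```

```bash
python3 arc.py 80 -1.35 -1.55 5
```

```text
27.2 [ 584.5 -104.2   80.1] [-3.138e+00 -1.000e-03  1.831e+00] [-0.9 -0.2 -0.3]
[[-0.2, -0.0, 2.3], [-0.0, -3.0, 0.0], 0.35], [[-0.2, -0.0, 5.1], [0.0, -8.0, 0.0], 0.35], [[-0.2, -0.0, 8.0], [1.0, -14.0, 0.0], 0.35], [[-0.2, -0.0, 10.9], [2.0, -19.0, 0.0], 0.35], [[-0.2, -0.0, 13.7], [3.0, -24.0, 0.0], 0.35],
```

Call:
{"fn": "play_rows", "kwargs": {"moves": [[[0,0,2.3],[0,-3,0],0.35],[[0,0,4.4],[0,-6,0],0.35],[[0,0,5.5],[0,-9,0],0.35],[[0,0,6.5],[0.5,-11,0],0.35],[[0,0,6.5],[0.5,-11,0],0.35]]}}

```text
clock: 27.7
eef_pos: [573.8, -106.5, 80.3]
tcp_rot: [-3.139, -0.0, 1.719]
contact_force: [0.9, -0.3, 1.2]
opening: 0.35
```

Call:
{"fn": "play_rows", "kwargs": {"moves": [[[0,0,1],[0,-2,0],0.35],[[0,0,2],[0,-4,0],0.35],[[0,0,2],[0,-4,0],0.35]]}}

```text
clock: 28.0
eef_pos: [570.9, -106.5, 80.5]
tcp_rot: [-3.141, -0.001, 1.683]
contact_force: [3.2, 3.1, -1.0]
opening: 0.348
```

Call:
{"fn": "play_rows", "kwargs": {"moves": [[[0,0,0],[0,-2,0],0.35],[[0,0,0],[0,-3,0],0.35],[[0,0,0],[0,-3,0],0.35]]}}

```text
clock: 28.3
eef_pos: [570.3, -106.3, 81.0]
tcp_rot: [3.138, -0.001, 1.682]
contact_force: [9.9, 4.1, -3.7]
opening: 0.345
```

```bash
python3 look.py f1 565 -50 90 55; python3 mv.py
```

```text
28.4 [ 570.3 -106.3   81. ] [ 3.138e+00 -1.000e-03  1.682e+00] [-0.19  0.41  1.83  0.    0.9  -0.3 ] 0.35 [ 8.5  3.8 -3.2]
```

View pics/f1.png

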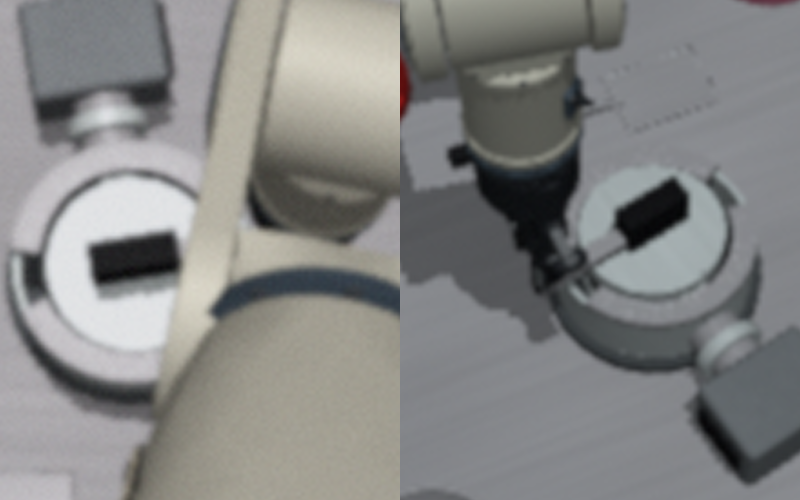

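The lever points to -y and 10 N meets the stop. I'll back off the post, lift clear and check.

Call:
{"fn": "play_rows", "kwargs": {"moves": [[[0,0,0],[0,4,0],0.4],[[0,0,0],[0,6,0],0.4],[[0,0,0],[0,6,-15],0.4],[[0,0,0],[0,6,-50],0.4],[[0,0,0],[0,6,-90],0.4],[[0,0,0],[-40,6,-110],0.4],[[0,0,0],[-90,6,-110],0.4],[[0,0,0],[-140,6,-110],0.4],[[0,0,0],[-190,6,-110],0.4],[[0,0,0],[-190,100,-110],0.4],[[0,0,0],[-190,100,-110],0.4],[[0,0,0],[-190,100,-110],0.4]]}}

```text
clock: 29.6
eef_pos: [694.2, -283.9, 191.5]
tcp_rot: [3.136, -0.001, 1.683]
contact_force: [0.8, -0.7, -0.4]
opening: 0.401
```

```bash
python3 mv.py; python3 look.py g1 558 -30 80 50; python3 ovc.py g1 558.5 -2.7 59 -1.40 35; cp pics/g1_ov.png pics/g1o.png
```

```text
29.6 [ 694.2 -283.9  191.5] [ 3.136e+00 -1.000e-03  1.683e+00] [-0.39  0.55  1.34  0.    1.25 -0.5 ] 0.4 [ 0.8 -0.7 -0.4]
```

View pics/g1.png

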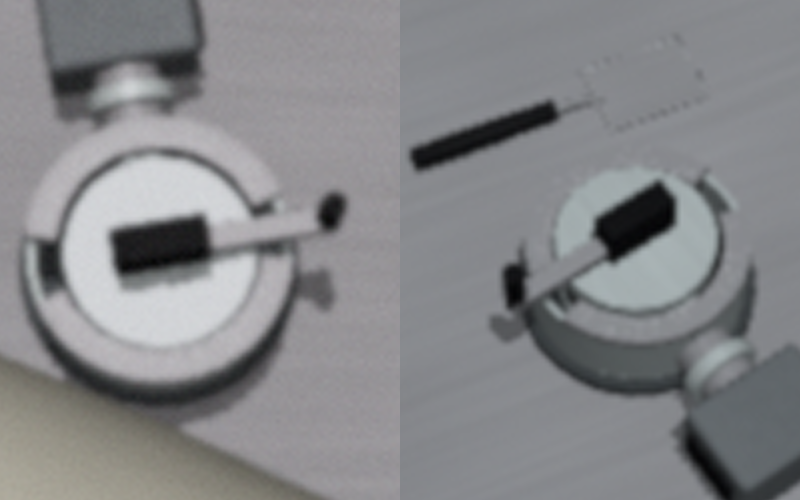

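View pics/g1o.png

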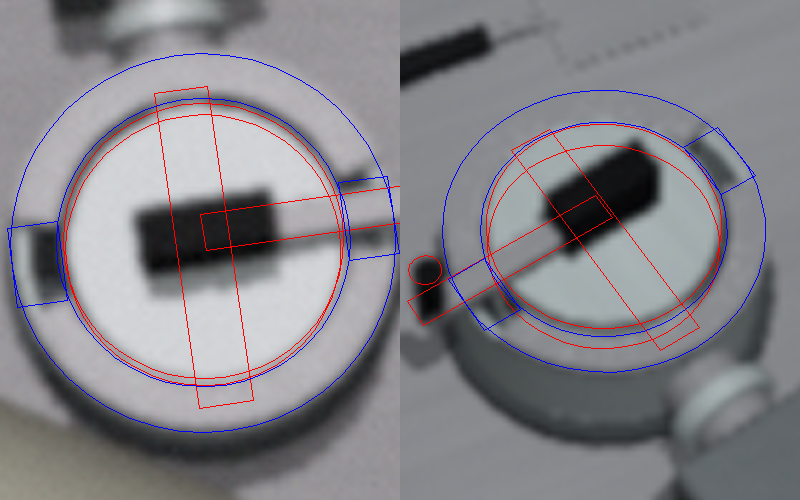

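Both notches are empty, the lever matches the model at the quarter-turn angle, and the cover is concentric and level. The gripper is free, at about 190 mm. I'll check the bystanders and hand in.

Run:
```python
from rig import r
from h import *
f=r.grab_frame('scene');g=pickle.load(open('scene.pkl','rb'))
for k in ("pan_lid","meal_tray","bowl","jar","measuring_cup","spatula"):
    print(k,[(round(d['conf'],2),[round(float(x)) for x in d['location']]) for d in r.silhouettes(f,k)][:2])
s=r.sense();print(s['contact_force'].round(1),s['qvel'].round(3))
r.sign_off()
```

```text
pan_lid [(0.95, [410, 154])]
meal_tray [(0.76, [407, 242])]
bowl [(0.84, [240, 311])]
jar [(0.75, [143, 274])]
measuring_cup [(0.73, [163, 316])]
spatula [(0.66, [292, 186])]
[ 0.3  0.2 -0.6] [ 0.002  0.007 -0.004  0.    -0.002  0.002]
the job is handed in; nothing more can be done
```

The strainer is back together and locked, and I handed the job in at about 30 s of the 67 s allowed. The hand-in reports no verdict, so what follows rests on my own checks.

- **Sieve:** It lies flat in the well, grip plate up. The pictures taken after release showed it centred.
- **Cover:** I lowered it through the notches without touching the lip. The seal ring yielded at about 12 N, and the cover stopped at about the 59 mm home height.
- **Lever:** I straddled the post and pushed it clockwise a quarter turn until about 10 N met the stop. I then let go and lifted clear.
- **Last look:** Both notches are empty, and the lever and cover match the model at the locked angle, centred on the pot. The force on the tool was near zero.
- **Other things:** All six bystanders were found in the scene picture within about 5 pixels of where they started, which is the networks' usual scatter.

**What disagreed:** The reported tool height was about 27 mm lower than where the finger tips really were. Because of this the first grasp of the sieve closed on nothing. I found the true height by touching down carefully and used that offset from then on. The two cameras also differed by 2 to 6 mm on where things were, so I averaged them.

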